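Restock a salvaged shelf in a straight row

ROBOT

A 6-joint arm with a two-finger parallel gripper is mounted at the origin on the work surface. World frame = base frame: x ahead of the robot, y to its left, z up, the work surface at z = 0. Lengths are in mm, angles in rad, forces in N, time in s.
With the tool pointing down it reaches from about 300 to 775 mm from the base axis. Payload 14.6 kg.
Tool frame: the origin (TCP) lies between the finger pads; the fingertips stand manip.nose_length ahead of it and the grasp point (between the pads) lies 11 mm behind it (manip.nose_length is the distance from the TCP to the fingertips, in mm); z points along the fingers, y is the line along which they close (so a half turn about z gives the same grasp; the last joint's range is limited). The gripper opens to 94 mm and grips with 3 to 60 N. Pads are 16 mm wide; open, the fingers measure 119 mm over their backs; the gripper's body (75 mm by 177 mm) begins 78 mm behind the grasp point.
Start: joints at [1.137, 0.3, 1.521, -0, 1.321, -0.067], TCP at [197.243, 513.404, 180.246] pointing down, gripper open.
Joint ranges: [-3.03, 3.03], [-0.79, 2.21], [0.23, 2.52], [-1.04, 4.18], [0, 3.07], [-2.55, 2.55]. Speed limits (rad/s): [2.22, 2.22, 2.57, 3.14, 3.14, 3.14].

INTERFACE

Orientations are given as [roll, pitch, yaw] about the fixed x, y, z axes, in that order (R = Rz(yaw) Ry(pitch) Rx(roll)).
In Python, from cell import manip, cams, job gives the robot as it stands.
- The arm moves only by the tool jog_arm, never from a script. Its argument "commands" is a list of rows, each an object of numbers: "dx", "dy", "dz": the shift along the tool's x, y, z each as a share of 40 mm, from -1 to 1; "ax", "ay", "az": the turn, a rotation vector about the tool's x, y, z each as a share of 10 degrees, from -1 to 1; "gripper": the closure, from 0 (fully open) to 1 (shut). A call has 1 to 10 rows; each row shifts and turns the commanded pose from where the row before left it, along the tool's axes as they then stand; what a row does not reach is not made up. A row lasts 1/8 s, in which the tool goes at most 62.5 mm and 10.7 degrees, less where a joint would pass 70% of its speed; a pose out of reach is approached as far as the arm can. A call with a number of a shift or a turn outside -1 to 1 is refused whole. A call with a gripper value outside its range is refused whole. The fingers move at their own pace and stop on an object; "squeeze" is the grip in N (left out, the last holds). Time passes only in rows, so rows that do not move let the fingers close. It gives the time, the measured TCP pose, the force, the opening and the grip force at its end, in the units of the state.
- manip.read_state(): the state, without advancing time (a new reading comes with each control period).
- cams.camera(name): name is "scene" or "side" or "wrist"; returns a dict with "image" (480x640x3 uint8, red, green, blue), "fx", "fy", "cx", "cy" (pixels), "world_to_cam" (4x4, takes a point from world to camera coordinates). Camera axes: x right, y down, z forward; pixel columns grow to the right and rows downward; lengths in mm; the calibration is good to about 2 mm. A picture is of the moment at which its call begins. There is no depth.
- job.sign_off(): hands the job in; it is judged then, once.
The state is a dict: "clock": time; "joints": joint angles; "qd": joint speeds; "effort": joint torques, N m; "eef_pos": TCP position; "eef_rot": TCP orientation; "wrist_force": force on the tool from outside, world axes, zero at the start; "moment": the same for the moment, N m; "finger_gap": finger opening in mm; "finger_force": force on a finger pad.
Only numpy, scipy, OpenCV 4.12 (cv2) and the standard library are available. Lean on these libraries where they do the work, as an engineer would, in place of code of your own. Each camera call takes 0.05 s, during which the arm holds its last target. There are 200 camera calls.

TASK

Restock the shelf panel with the salvaged jars, cans and bottle, standing clear of the damp back: first lay the straightedge on the shelf flush along the inside of its upstand and let go, then stand every one of the containers upright on the shelf in a row close up against the straightedge's long edge (no more than a finger's width off it, not on top of it). When all stand there, lift the straightedge out without upsetting the row and lay it back flat on its rubber pad, lengthwise along it; leave everything else where it is.

Things in the scene. Friction and masses are not known exactly. Their poses are not given: they have to be found in the camera images.
- shelf: galvanised steel shelf panel lying on the bench, 220 mm deep (its x) by 430 mm long (its y), its standing surface 20 mm above its origin. Along its whole far long edge (+x) runs an upstand 10 mm thick and 40 mm high above the standing surface; the upstand's inner face is at x = +0.100. Origin: centre of the underside; z up. Fixed. It lies on the left or on the right of the bench.
- board: thin plywood sheet on the bench, 300 mm (x) by 390 mm (y), 4 mm thick, on which the salvaged goods stand. Origin: centre of its underside. Fixed.
- pad (a point): centre of the top face of the black rubber pad, 100 mm (x) by 270 mm (y), 6 mm thick, fixed on the near side of the plywood sheet: the straightedge's resting place. Its top is 10 mm above the bench; axes as the sheet's.
- straightedge: steel straightedge: flat blade 80 mm wide (x), 240 mm long (y), 14 mm thick, with a wooden grip standing up in its middle, 22 mm (x) by 60 mm (y), its top 88 mm above the underside. Origin: centre of the underside, z up. 0.55 kg. Starts lying on its pad.
- jar_a: closed glass jar with a steel lid: body 62 mm across, 88 mm tall in all, straight sided up to 64 mm, lid 55 mm across and 16 mm high; part filled, heavy at the bottom, about 0.4 kg. Origin: centre of the underside, z along its axis. One of the salvaged containers; may be absent.
- jar_b: closed glass jar with a steel lid: body 62 mm across, 88 mm tall in all, straight sided up to 64 mm, lid 55 mm across and 16 mm high; part filled, heavy at the bottom, about 0.4 kg. Origin: centre of the underside, z along its axis. One of the salvaged containers; may be absent.
- can_a: closed tin can: 60 mm across, 94 mm tall, straight sided; heavy at the bottom, about 0.4 kg. Origin: centre of the underside, z along its axis. One of the salvaged containers; may be absent.
- can_b: closed tin can: 60 mm across, 94 mm tall, straight sided; heavy at the bottom, about 0.4 kg. Origin: centre of the underside, z along its axis. One of the salvaged containers; may be absent.
- flask: white plastic bottle: body 62 mm across up to 56 mm, then a shoulder to a neck 26 mm across at 71 mm; black cap 30 mm across from 82 to 104 mm (its top); heavy at the bottom, about 0.34 kg. Origin: centre of the underside, z along its axis. One of the salvaged containers; may be absent.
- tape: roll of grey tape lying flat, 84 mm across, 24 mm high; stays where it is. Origin: centre of the underside.
- flange: dark steel pipe flange, disc 72 mm across with a hub, 36 mm high; stays where it is. Origin: centre of the underside.
Not all that is in view belongs to the job. What is shaped like the flask but turquoise is not meant. Leave any red look-alike of the can_a alone.

How it is judged (in metres and radians):
On the way, in this order (a step that is already met when the one before it is completed fails the run):
1. the straightedge lies flat on the shelf, flush along the upstand, released (x of straightedge in the frame of shelf above 0.055 m and angle between the y axis of straightedge and the y axis of shelf, either way round below 0.035 rad and y of straightedge in the frame of shelf between -0.1 and 0.1 m and z of straightedge in the frame of shelf between 0.014 and 0.026 m and angle between straightedge's own z axis and vertical below 0.06 rad and contact force between the fingers and straightedge below 0.3 N), for 0.2 s.
2. every container stands upright on the shelf close against the straightedge, which still lies along the upstand (x of jar_a in the frame of shelf between -0.029 and -0.003 m and y of jar_a in the frame of shelf between -0.205 and 0.205 m and z of jar_a in the frame of shelf between 0.014 and 0.028 m and angle between each of jar_a, jar_b, can_a, can_b, flask's own z axis and vertical below 0.1 rad and linear speed of each of jar_a, jar_b, can_a, can_b, flask below 0.03 m/s and contact force between the fingers and jar_a below 0.3 N and x of jar_b in the frame of shelf between -0.029 and -0.003 m and y of jar_b in the frame of shelf between -0.205 and 0.205 m and z of jar_b in the frame of shelf between 0.014 and 0.028 m and contact force between the fingers and jar_b below 0.3 N and x of can_a in the frame of shelf between -0.028 and -0.002 m and y of can_a in the frame of shelf between -0.205 and 0.205 m and z of can_a in the frame of shelf between 0.014 and 0.028 m and contact force between the fingers and can_a below 0.3 N and x of can_b in the frame of shelf between -0.028 and -0.002 m and y of can_b in the frame of shelf between -0.205 and 0.205 m and z of can_b in the frame of shelf between 0.014 and 0.028 m and contact force between the fingers and can_b below 0.3 N and x of flask in the frame of shelf between -0.029 and -0.003 m and y of flask in the frame of shelf between -0.205 and 0.205 m and z of flask in the frame of shelf between 0.014 and 0.028 m and contact force between the fingers and flask below 0.3 N and x of straightedge in the frame of shelf above 0.048 m and angle between the y axis of straightedge and the y axis of shelf, either way round below 0.08 rad and y of straightedge in the frame of shelf between -0.1 and 0.1 m and z of straightedge in the frame of shelf between 0.014 and 0.026 m and angle between straightedge's own z axis and vertical below 0.06 rad and contact force between the fingers and straightedge below 0.3 N), for 0.2 s.
At the end, for the whole second after the job is handed in: every container present stands upright on the shelf, released, its back between 24 mm in front of and 8 mm behind the line 80 mm in from the upstand's inner face; the straightedge lies flat on its pad, within 25 mm across, 40 mm along and 0.15 rad of it (x of jar_a in the frame of shelf between -0.035 and -0.003 m and y of jar_a in the frame of shelf between -0.205 and 0.205 m and z of jar_a in the frame of shelf between 0.014 and 0.028 m and angle between each of jar_a, jar_b, can_a, can_b, flask's own z axis and vertical below 0.1 rad and linear speed of each of jar_a, jar_b, can_a, can_b, flask below 0.03 m/s and contact force between the fingers and jar_a below 0.3 N and x of jar_b in the frame of shelf between -0.035 and -0.003 m and y of jar_b in the frame of shelf between -0.205 and 0.205 m and z of jar_b in the frame of shelf between 0.014 and 0.028 m and contact force between the fingers and jar_b below 0.3 N and x of can_a in the frame of shelf between -0.034 and -0.002 m and y of can_a in the frame of shelf between -0.205 and 0.205 m and z of can_a in the frame of shelf between 0.014 and 0.028 m and contact force between the fingers and can_a below 0.3 N and x of can_b in the frame of shelf between -0.034 and -0.002 m and y of can_b in the frame of shelf between -0.205 and 0.205 m and z of can_b in the frame of shelf between 0.014 and 0.028 m and contact force between the fingers and can_b below 0.3 N and x of flask in the frame of shelf between -0.035 and -0.003 m and y of flask in the frame of shelf between -0.205 and 0.205 m and z of flask in the frame of shelf between 0.014 and 0.028 m and contact force between the fingers and flask below 0.3 N and x of straightedge in the frame of pad between -0.025 and 0.025 m and y of straightedge in the frame of pad between -0.04 and 0.04 m and z of straightedge in the frame of pad between -0.006 and 0.008 m and angle between the y axis of straightedge and the y axis of pad, either way round below 0.15 rad and angle between straightedge's own z axis and vertical below 0.08 rad and linear speed of straightedge below 0.02 m/s); the robot touches nothing.
It fails at once if a bystander is shoved more than 6 cm (distance of any of tape, flange from where it was at the start of the episode above 0.06 m).
Of jar_a, jar_b, can_a, can_b, flask only 3 to 5 are there at a start; the rules pass over those that are not, and their reading is None.
At some moment in a run one of jar_a, jar_b, can_a, can_b, flask may be knocked a few centimetres aside while the robot is not near it.
It also fails if it takes over 210 s, if anything falls off the work surface, if the arm or the gripper's body presses on something with over 40 N, if the wrist force passes 120 N, or if a joint passes its speed limit or range.

## Working session

There is one attempt and no reset: what is moved stays moved. The work goes in short steps, Python scripts to look and compute and a tool call to move; the robot and the scene stay as the last step left them, time stands still between calls to the robot, and variables do not carry over. Pictures are saved under pics/ and viewed, at most 14 in all, crops included, and the job is handed in when it is done.

Besides the shell and the picture viewer there is one more tool, called after "Emit:" by a JSON object that holds its "name" and its "arguments", one argument or row to a line. jog_arm: Moves the arm, as the interface text tells. Shift numbers are shares of 40 mm and turn numbers shares of 10 degrees, none past 1 either way. Its arguments: {"type":"object","properties":{"commands":{"type":"array"},"squeeze":{"type":"number"}},"required":["commands"]}

```bash
mkdir -p pics; ls; python3 - <<'E'
from cell import manip,cams,job
import cv2
s=manip.read_state();print({k:s[k] for k in('clock','eef_pos','eef_rot','finger_gap')},manip.nose_length)
for n in('scene','side'):
    c=cams.camera(n);cv2.imwrite(f'pics/{n}0.png',c['image'][:,:,::-1]);print(n,c['fx'],c['cx'],c['cy'],c['world_to_cam'].round(3).tolist())
E
```

```text
pics
{'clock': 0.0, 'eef_pos': array([197.12253752, 513.14216838, 179.67931594]), 'eef_rot': array([-3.14041312e+00, -6.78539145e-05,  2.77479081e+00]), 'finger_gap': 94.17832548069734} 8.0
scene 462.3273818831344 319.6438764664213 245.3665009693226 [[0.27, 0.963, 0.003, -140.169], [0.777, -0.216, -0.591, -375.368], [-0.569, 0.162, -0.806, 1163.967], [0.0, 0.0, 0.0, 1.0]]
side 433.88079457462175 322.4657409335785 229.02879557521695 [[0.994, -0.108, -0.011, -519.242], [-0.09, -0.765, -0.637, 60.472], [0.06, 0.634, -0.771, 810.409], [0.0, 0.0, 0.0, 1.0]]
```

View pics/scene0.png

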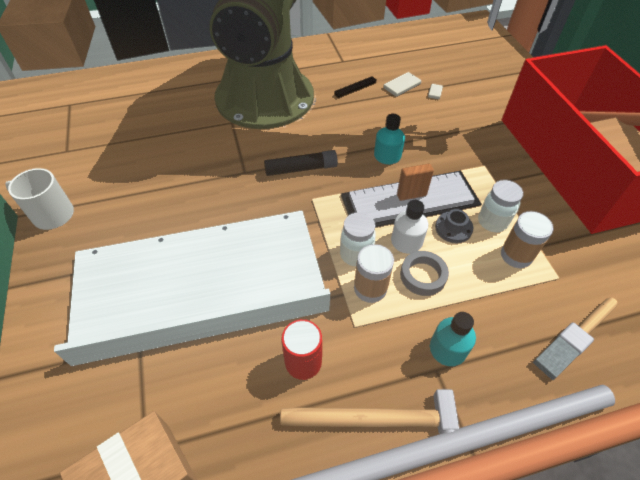

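View pics/side0.png

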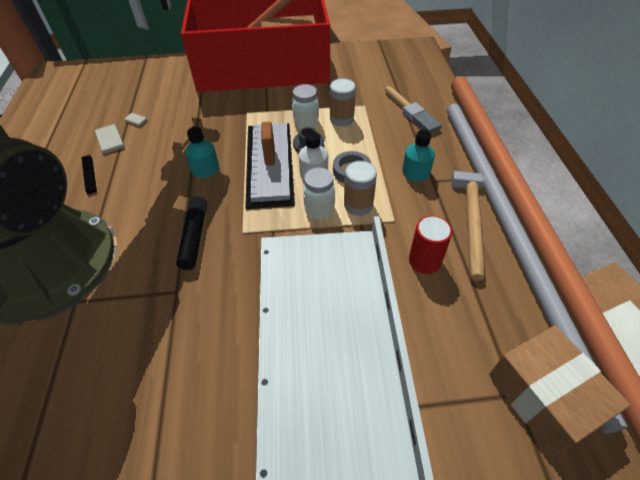

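```bash
cat > h.py <<'E'
import numpy as np, cv2
from cell import manip,cams,job
def ray(c,uv,z):
    M=c['world_to_cam'];R=M[:3,:3];o=-R.T@M[:3,3]
    uv=np.atleast_2d(uv).astype(float)
    d=np.c_[(uv[:,0]-c['cx'])/c['fx'],(uv[:,1]-c['cy'])/c['fy'],np.ones(len(uv))]@R
    return (o+d*((z-o[2])/d[:,2])[:,None])[:,:2]
def proj(c,P):
    q=np.atleast_2d(P)@c['world_to_cam'][:3,:3].T+c['world_to_cam'][:3,3]
    return np.c_[q[:,0]/q[:,2]*c['fx']+c['cx'],q[:,1]/q[:,2]*c['fy']+c['cy']]
def biggest(m):
    cs,_=cv2.findContours(m.astype(np.uint8),cv2.RETR_EXTERNAL,cv2.CHAIN_APPROX_NONE)
    return max(cs,key=cv2.contourArea)
E
python3 - <<'E'
from h import *
c=cams.camera('scene');im=c['image'];hsv=cv2.cvtColor(im,cv2.COLOR_RGB2HSV)
m=(hsv[...,1]<50)&(hsv[...,2]>90);m[:, 332:]=0;m[:205]=0;m[360:]=0
k=biggest(m);p=cv2.approxPolyDP(k,5,True)[:,0]
print(p.tolist());print(ray(c,p,20).round(0).tolist());print(ray(c,p,60).round(0).tolist())
b=(hsv[...,0]>12)&(hsv[...,0]<32)&(hsv[...,2]>170)&(hsv[...,1]>50)&(hsv[...,1]<150);b[:, :300]=0;b[:160]=0;b[330:]=0
k=biggest(b);h=cv2.convexHull(k);p=cv2.approxPolyDP(h,6,True)[:,0];print('board',p.tolist(),ray(c,p,4).round(0).tolist())
w=(hsv[...,1]<1000)
cv2.imwrite('pics/crop1.png',cv2.resize(im[160:320,300:560,::-1],None,fx=3,fy=3,interpolation=cv2.INTER_CUBIC))
s=cams.camera('side')['image']
cv2.imwrite('pics/crop2.png',cv2.resize(s[70:245,230:400,::-1],None,fx=3.4,fy=3.4,interpolation=cv2.INTER_CUBIC))
E
```

```text
[[302, 211], [76, 251], [68, 338], [54, 351], [63, 359], [103, 359], [327, 311], [330, 292]]
[[409.0, -6.0], [392.0, -432.0], [570.0, -440.0], [588.0, -460.0], [606.0, -446.0], [623.0, -385.0], [636.0, -20.0], [602.0, -5.0]]
[[443.0, -13.0], [426.0, -415.0], [594.0, -422.0], [611.0, -442.0], [628.0, -428.0], [644.0, -371.0], [656.0, -27.0], [624.0, -12.0]]
board [[639, 233], [639, 310], [592, 329], [321, 329], [310, 319], [426, 217], [516, 213]] [[627.0, 619.0], [772.0, 506.0], [781.0, 405.0], [658.0, -37.0], [635.0, -50.0], [478.0, 233.0], [517.0, 413.0]]
```

View pics/crop1.png

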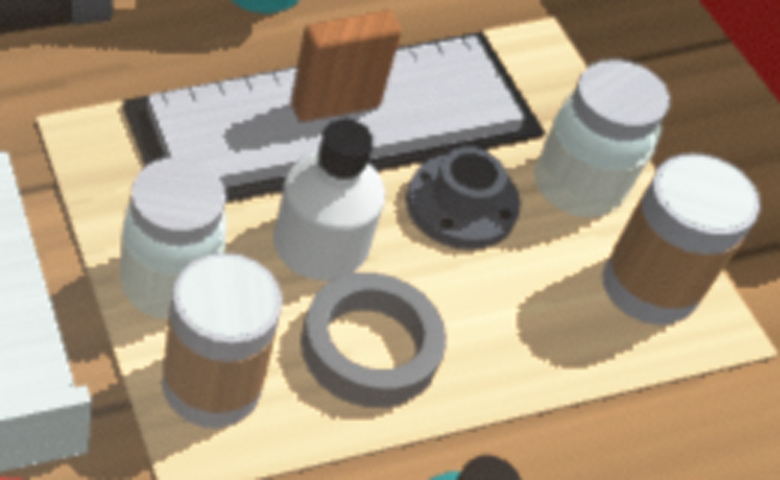

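View pics/crop2.png

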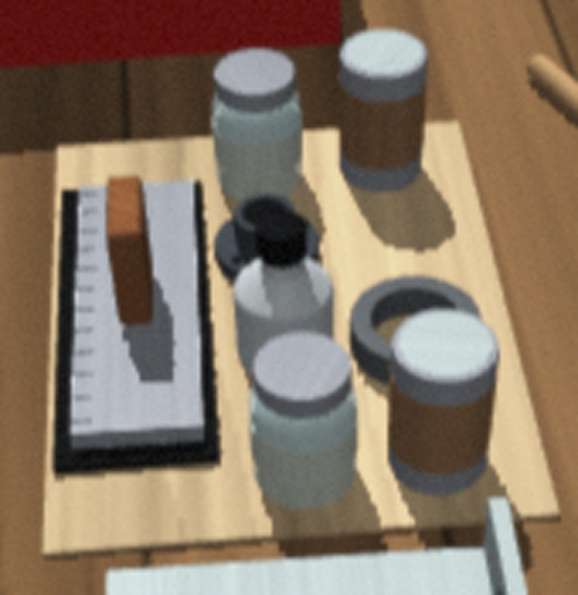

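```bash
python3 - <<'E'
from h import *
c=cams.camera('scene');s=cams.camera('side')
A=lambda L:np.array(L)/3+[300,160]
B=lambda L:np.array(L)/3.4+[230,70]
def show(n,a,b,z): print(n,ray(c,A(a),z).round(0).tolist() if a else '',ray(s,B(b),z).round(0).tolist() if b else '')
show('board',[(37,120),(555,18),(775,352)],[(44,553),(57,145),(458,122),(558,515)],4)
show('pad',[(123,100),(490,33),(544,132)],[(55,472),(63,190),(203,182),(218,460)],10)
show('blade',[(148,97),(483,35),(522,108),(190,172)],[(72,432),(78,190),(195,182),(204,430)],24)
show('grip',[(305,35),(392,15),(400,25),(315,45)],[(108,180),(140,178),(147,228),(113,232)],98)
show('jars',[(179,196),(622,96)],[(301,366),(255,72)],92)
show('cans',[(227,298),(705,195)],[(444,345),(383,52)],98)
show('cap',[(347,142)],[(281,222)],108)
show('tape',[(374,332)],[(418,318)],24)
show('flange',[(470,170)],[(268,214)],36)
show('shelf20',None,[(106,572),(484,550)],20)
show('shelf60',None,[(487,500),(510,500)],60)
print(ray(c,[(292,216),(76,251)],20))
print(ray(s,[(258,479)],20))
# edges
for cam in(c,s):
  im=cam['image'];hsv=cv2.cvtColor(im,cv2.COLOR_RGB2HSV);m=(hsv[...,1]<45)&(hsv[...,2]>110)
  if cam is c:
    cols=np.arange(100,280,20);v=[np.argmax(m[205:300,x])+205 for x in cols];print(v);print(ray(c,np.c_[cols,v],20).round(0).tolist())
    rows=np.arange(225,290,10);u=[332-np.argmax(m[r,:333][::-1]) for r in rows];print(u,ray(c,np.c_[u,rows],20).round(0).tolist())
    u=[np.argmax(m[r,55:200])+55 for r in range(260,330,10)];print(u,ray(c,np.c_[u,range(260,330,10)],20).round(0).tolist())
  else:
    rows=np.arange(250,480,25);u=[np.argmax(m[r,235:400])+235 for r in rows];print(u,ray(s,np.c_[u,rows],20).round(0).tolist())
E
```

```text
board [[373.0, 25.0], [378.0, 416.0], [675.0, 408.0]] [[369.0, 23.0], [375.0, 415.0], [675.0, 407.0], [667.0, 17.0]]
pad [[376.0, 86.0], [384.0, 359.0], [480.0, 352.0]] [[376.0, 80.0], [381.0, 352.0], [480.0, 349.0], [473.0, 78.0]]
blade [[390.0, 99.0], [397.0, 344.0], [467.0, 338.0], [460.0, 105.0]] [[388.0, 98.0], [393.0, 332.0], [475.0, 331.0], [466.0, 90.0]]
grip [[431.0, 185.0], [429.0, 245.0], [438.0, 246.0], [440.0, 188.0]] [[421.0, 239.0], [441.0, 239.0], [443.0, 190.0], [423.0, 188.0]]
jars [[528.0, 69.0], [526.0, 355.0]] [[523.0, 67.0], [521.0, 355.0]]
cans [[606.0, 70.0], [612.0, 358.0]] [[603.0, 68.0], [609.0, 358.0]]
cap [[528.0, 171.0]] [[522.0, 173.0]]
tape [[607.0, 170.0]] [[608.0, 173.0]]
flange [[516.0, 273.0]] [[521.0, 274.0]]
shelf20  [[406.0, -8.0], [616.0, -17.0]]
shelf60  [[615.0, -14.0], [627.0, -16.0]]
[[ 416.57572006  -27.65698693]
 [ 391.5823188  -432.33234805]]
[[ 394.64671147 -406.25914845]]
[np.int64(247), np.int64(243), np.int64(240), np.int64(236), np.int64(232), np.int64(229), np.int64(225), np.int64(221), np.int64(218)]
[[394.0, -390.0], [394.0, -354
[... 177 characters left out ...]
(314), np.int64(318), np.int64(321), np.int64(323)] [[446.0, -7.0], [471.0, -8.0], [495.0, -8.0], [518.0, -11.0], [542.0, -10.0], [564.0, -10.0], [585.0, -12.0]]
[np.int64(74), np.int64(73), np.int64(72), np.int64(72), np.int64(71), np.int64(70), np.int64(69)] [[412.0, -435.0], [434.0, -436.0], [456.0, -437.0], [477.0, -437.0], [497.0, -438.0], [517.0, -438.0], [537.0, -439.0]]
[np.int64(261), np.int64(260), np.int64(260), np.int64(259), np.int64(259), np.int64(258), np.int64(258), np.int64(257), np.int64(257), np.int64(256)] [[405.0, -35.0], [402.0, -90.0], [402.0, -141.0], [399.0, -187.0], [399.0, -230.0], [396.0, -269.0], [396.0, -306.0], [394.0, -340.0], [394.0, -372.0], [392.0, -401.0]]
```

Identified: jars at scene px (360,225) and (507,192), cans at (376,259) and (535,225), white flask at (415,207). The red can and the turquoise bottles are to be left alone. The shelf is at about (509,-224) with yaw -0.036, and the straightedge at about (431,216).

Emit:
{"name": "jog_arm", "arguments": {
  "commands": [
    {"az": 1,"gripper": 0.4},
    {"az": 1},
    {"az": 1},
    {"az": 1},
    {"az": 1},
    {"az": 1},
    {"az": 1},
    {"az": 0.05},
    {},
    {}
  ],
  "squeeze": 40
}}

```text
schema error: expected keys dx, dy, dz, ax, ay, az, gripper
```

Emit:
{"name": "jog_arm", "arguments": {
  "commands": [
    {"dx": -0.9,"dy": 0.7},
    {"dx": -0.9,"dy": 0.7},
    {"dx": -0.9,"dy": 0.7},
    {"dx": -0.9,"dy": 0.7},
    {"dx": -0.9,"dy": 0.7},
    {"dx": -0.9,"dy": 0.7},
    {"dx": -0.9,"dy": 0.7},
    {"dx": -0.9,"dy": 0.7},
    {},
    {}
  ]
}}

```text
schema error: expected keys dx, dy, dz, ax, ay, az, gripper
```

Emit:
{"name": "jog_arm", "arguments": {
  "commands": [
    {"dx": 0,"dy": 0,"dz": 0,"ax": 0,"ay": 0,"az": 1,"gripper": 0.4},
    {"dx": 0,"dy": 0,"dz": 0,"ax": 0,"ay": 0,"az": 1,"gripper": 0.4},
    {"dx": 0,"dy": 0,"dz": 0,"ax": 0,"ay": 0,"az": 1,"gripper": 0.4},
    {"dx": 0,"dy": 0,"dz": 0,"ax": 0,"ay": 0,"az": 1,"gripper": 0.4},
    {"dx": 0,"dy": 0,"dz": 0,"ax": 0,"ay": 0,"az": 1,"gripper": 0.4},
    {"dx": 0,"dy": 0,"dz": 0,"ax": 0,"ay": 0,"az": 1,"gripper": 0.4},
    {"dx": 0,"dy": 0,"dz": 0,"ax": 0,"ay": 0,"az": 1,"gripper": 0.4},
    {"dx": 0,"dy": 0,"dz": 0,"ax": 0,"ay": 0,"az": 0,"gripper": 0.4}
  ],
  "squeeze": 40
}}

```text
clock: 1.3
eef_pos: [197.2, 513.4, 180.2]
eef_rot: [-3.142, 0.0, 1.554]
wrist_force: [-0.2, -0.4, -0.1]
finger_gap: 56.5
finger_force: 0.0
```

Emit:
{"name": "jog_arm", "arguments": {
  "commands": [
    {"dx": -0.9,"dy": 0.7,"dz": 0,"ax": 0,"ay": 0,"az": 0,"gripper": 0.4},
    {"dx": -0.9,"dy": 0.7,"dz": 0,"ax": 0,"ay": 0,"az": 0,"gripper": 0.4},
    {"dx": -0.9,"dy": 0.7,"dz": 0,"ax": 0,"ay": 0,"az": 0,"gripper": 0.4},
    {"dx": -0.9,"dy": 0.7,"dz": 0,"ax": 0,"ay": 0,"az": 0,"gripper": 0.4},
    {"dx": -0.9,"dy": 0.7,"dz": 0,"ax": 0,"ay": 0,"az": 0,"gripper": 0.4},
    {"dx": -0.9,"dy": 0.7,"dz": 0,"ax": 0,"ay": 0,"az": 0,"gripper": 0.4},
    {"dx": -0.9,"dy": 0.7,"dz": 0,"ax": 0,"ay": 0,"az": 0,"gripper": 0.4},
    {"dx": -0.9,"dy": 0.7,"dz": 0,"ax": 0,"ay": 0,"az": 0,"gripper": 0.4},
    {"dx": 0,"dy": 0,"dz": 0,"ax": 0,"ay": 0,"az": 0,"gripper": 0.4}
  ]
}}

```text
clock: 2.42
eef_pos: [417.3, 219.6, 180.2]
eef_rot: [3.142, 0.0, 1.554]
wrist_force: [-0.2, 0.7, -0.6]
finger_gap: 56.5
finger_force: 0.0
```

Emit:
{"name": "jog_arm", "arguments": {
  "commands": [
    {"dx": -0.1,"dy": 0.34,"dz": 0.2,"ax": 0,"ay": 0,"az": 0.03,"gripper": 0.4},
    {"dx": 0,"dy": 0,"dz": 0.9,"ax": 0,"ay": 0,"az": 0,"gripper": 0.4},
    {"dx": 0,"dy": 0,"dz": 0.9,"ax": 0,"ay": 0,"az": 0,"gripper": 0.4},
    {"dx": 0,"dy": 0,"dz": 0.75,"ax": 0,"ay": 0,"az": 0,"gripper": 0.4},
    {"dx": 0,"dy": 0,"dz": 0,"ax": 0,"ay": 0,"az": 0,"gripper": 0.8},
    {"dx": 0,"dy": 0,"dz": 0,"ax": 0,"ay": 0,"az": 0,"gripper": 0.8},
    {"dx": 0,"dy": 0,"dz": 0,"ax": 0,"ay": 0,"az": 0,"gripper": 0.8},
    {"dx": 0,"dy": 0,"dz": 0,"ax": 0,"ay": 0,"az": 0,"gripper": 0.8},
    {"dx": 0,"dy": 0,"dz": 0,"ax": 0,"ay": 0,"az": 0,"gripper": 0.8}
  ]
}}

```text
clock: 3.55
eef_pos: [429.6, 217.5, 70.9]
eef_rot: [3.141, -0.001, 1.548]
wrist_force: [-5.0, 0.8, 5.8]
finger_gap: 20.4
finger_force: 40.0
```

Emit:
{"name": "jog_arm", "arguments": {
  "commands": [
    {"dx": 0,"dy": 0,"dz": -0.5,"ax": 0,"ay": 0,"az": 0,"gripper": 0.8},
    {"dx": 0,"dy": 0,"dz": -0.9,"ax": 0,"ay": 0,"az": 0,"gripper": 0.8},
    {"dx": 0,"dy": 0,"dz": -0.9,"ax": 0,"ay": 0,"az": 0,"gripper": 0.8},
    {"dx": 0,"dy": 0,"dz": -0.8,"ax": 0,"ay": 0,"az": 0.075,"gripper": 0.8},
    {"dx": -0.5,"dy": 0.18,"dz": 0,"ax": 0,"ay": 0,"az": 0,"gripper": 0.8},
    {"dx": -0.9,"dy": 0.36,"dz": 0,"ax": 0,"ay": 0,"az": 0,"gripper": 0.8},
    {"dx": -0.9,"dy": 0.36,"dz": 0,"ax": 0,"ay": 0,"az": 0,"gripper": 0.8},
    {"dx": -0.9,"dy": 0.36,"dz": 0,"ax": 0,"ay": 0,"az": 0,"gripper": 0.8},
    {"dx": -0.9,"dy": 0.36,"dz": 0,"ax": 0,"ay": 0,"az": 0,"gripper": 0.8},
    {"dx": -0.9,"dy": 0.36,"dz": 0,"ax": 0,"ay": 0,"az": 0,"gripper": 0.8}
  ]
}}

```text
clock: 4.8
eef_pos: [501.5, 13.2, 193.8]
eef_rot: [-3.141, 0.0, 1.535]
wrist_force: [0.5, 0.1, -5.6]
finger_gap: 20.1
finger_force: 40.0
```

Emit:
{"name": "jog_arm", "arguments": {
  "commands": [
    {"dx": -0.9,"dy": 0.36,"dz": 0,"ax": 0,"ay": 0,"az": 0,"gripper": 0.8},
    {"dx": -0.9,"dy": 0.36,"dz": 0,"ax": 0,"ay": 0,"az": 0,"gripper": 0.8},
    {"dx": -0.9,"dy": 0.36,"dz": 0,"ax": 0,"ay": 0,"az": 0,"gripper": 0.8},
    {"dx": -0.9,"dy": 0.36,"dz": 0,"ax": 0,"ay": 0,"az": 0,"gripper": 0.8},
    {"dx": -0.9,"dy": 0.36,"dz": 0,"ax": 0,"ay": 0,"az": 0,"gripper": 0.8},
    {"dx": 0,"dy": 0,"dz": 0.8,"ax": 0,"ay": 0,"az": 0,"gripper": 0.8},
    {"dx": 0,"dy": 0,"dz": 0.8,"ax": 0,"ay": 0,"az": 0,"gripper": 0.8},
    {"dx": 0,"dy": 0,"dz": 0,"ax": 0,"ay": 0,"az": 0,"gripper": 0.8}
  ]
}}

```text
clock: 5.8
eef_pos: [565.5, -167.5, 127.6]
eef_rot: [-3.136, -0.002, 1.535]
wrist_force: [0.8, -0.0, -5.1]
finger_gap: 20.1
finger_force: 40.0
```

Emit:
{"name": "jog_arm", "arguments": {
  "commands": [
    {"dx": -0.44,"dy": 0,"dz": 0,"ax": 0,"ay": 0,"az": 0,"gripper": 0.8},
    {"dx": 0,"dy": 0,"dz": 0.5,"ax": 0,"ay": 0,"az": 0,"gripper": 0.8},
    {"dx": 0,"dy": 0,"dz": 0.5,"ax": 0,"ay": 0,"az": 0,"gripper": 0.8},
    {"dx": 0,"dy": 0.05,"dz": 0.08,"ax": 0,"ay": 0,"az": 0,"gripper": 0.8},
    {"dx": 0,"dy": 0.05,"dz": 0,"ax": 0,"ay": 0,"az": 0,"gripper": 0.8},
    {"dx": 0,"dy": 0,"dz": 0,"ax": 0,"ay": 0,"az": 0,"gripper": 0.8}
  ]
}}

```text
clock: 6.55
eef_pos: [570.8, -186.2, 88.2]
eef_rot: [3.141, 0.001, 1.535]
wrist_force: [-2.3, -0.5, -4.5]
finger_gap: 20.0
finger_force: 40.0
```

Emit:
{"name": "jog_arm", "arguments": {
  "commands": [
    {"dx": 0,"dy": 0.04,"dz": 0.1,"ax": 0,"ay": 0,"az": 0,"gripper": 0.8},
    {"dx": 0,"dy": 0,"dz": 0.06,"ax": 0,"ay": 0,"az": 0,"gripper": 0.8},
    {"dx": 0,"dy": 0,"dz": 0,"ax": 0,"ay": 0,"az": 0,"gripper": 0.8}
  ]
}}

```text
clock: 6.92
eef_pos: [571.9, -186.0, 82.3]
eef_rot: [3.141, 0.001, 1.535]
wrist_force: [-10.3, 0.7, 9.7]
finger_gap: 20.4
finger_force: 40.3
```

```bash
python3 - <<'E'
from h import *
c=cams.camera('scene')
a=c['image'][190:380,40:350,::-1];b=c['image'][160:350,300:570,::-1]
cv2.imwrite('pics/p1.png',cv2.resize(a,None,fx=2.5,fy=2.5,interpolation=cv2.INTER_CUBIC))
E
```

```text
(no output)
```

View pics/p1.png

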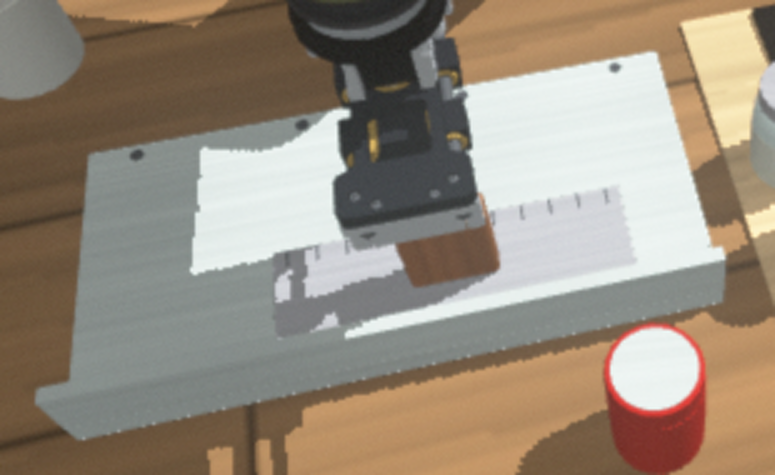

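Straightedge is down, pressed against the upstand. Release and lift.

Emit:
{"name": "jog_arm", "arguments": {
  "commands": [
    {"dx": 0,"dy": 0.0,"dz": 0,"ax": 0,"ay": 0,"az": 0,"gripper": 0.55},
    {"dx": 0,"dy": 0,"dz": 0,"ax": 0,"ay": 0,"az": 0,"gripper": 0.55},
    {"dx": 0,"dy": 0,"dz": 0,"ax": 0,"ay": 0,"az": 0,"gripper": 0.55},
    {"dx": 0,"dy": 0,"dz": -0.5,"ax": 0,"ay": 0,"az": 0,"gripper": 0.55},
    {"dx": 0,"dy": 0,"dz": -0.9,"ax": 0,"ay": 0,"az": 0,"gripper": 0.3},
    {"dx": 0,"dy": 0,"dz": -0.9,"ax": 0,"ay": 0,"az": 0,"gripper": 0.22},
    {"dx": 0,"dy": 0,"dz": -0.5,"ax": 0,"ay": 0,"az": 0,"gripper": 0.22},
    {"dx": 0,"dy": 0,"dz": 0,"ax": 0,"ay": 0,"az": 0,"gripper": 0.22}
  ]
}}

```text
clock: 7.98
eef_pos: [572.7, -185.9, 194.0]
eef_rot: [3.138, 0.001, 1.535]
wrist_force: [0.2, -0.5, 0.5]
finger_gap: 73.1
finger_force: 0.0
```

```bash
cat > chk.py <<'E'
from h import *
import sys
T={'jar1':((359.7,225.3),(318.5,177.6),92),'jar2':((507.3,192),(305,91.2),92),'can1':((375.7,259.3),(360.6,171.5),98),'can2':((535,225),(342.6,85.3),98),'flask':((415.5,207),(312.6,135.3),108)}
for i,n in enumerate(('scene','side')):
    c=cams.camera(n);im=c['image'][:,:,::-1];o=cv2.imread(f'pics/{n}0.png')
    for k in sys.argv[1:]:
        u,v=T[k][i];x,y=int(u),int(v);t=o[y-16:y+17,x-18:x+19];R=28
        r=cv2.matchTemplate(im[y-16-R:y+17+R,x-18-R:x+19+R].copy(),t,cv2.TM_CCOEFF_NORMED);_,s,_,l=cv2.minMaxLoc(r)
        d=np.array(l)-R;print(n,k,round(s,3),d,ray(c,(u+d[0],v+d[1]),T[k][2])[0].round(0))
E
python3 chk.py jar1 jar2 can1 can2 flask
```

```text
scene jar1 0.605 [0 0] [528.  69.]
scene jar2 1.0 [0 0] [526. 355.]
scene can1 1.0 [0 0] [606.  70.]
scene can2 1.0 [0 0] [612. 358.]
scene flask 0.584 [0 0] [527. 171.]
side jar1 0.204 [-14  21] [493.  16.]
side jar2 0.949 [0 0] [521. 355.]
side can1 0.535 [-2 -9] [603.  93.]
side can2 0.252 [28 28] [654. 245.]
side flask 0.748 [0 0] [522. 173.]
```

Emit:
{"name": "jog_arm", "arguments": {
  "commands": [
    {"dx": 0.96,"dy": -0.12,"dz": 0,"ax": 0,"ay": 0,"az": 0,"gripper": 0.22},
    {"dx": 0.96,"dy": -0.12,"dz": 0,"ax": 0,"ay": 0,"az": 0,"gripper": 0.22},
    {"dx": 0.96,"dy": -0.12,"dz": 0,"ax": 0,"ay": 0,"az": 0,"gripper": 0.22},
    {"dx": 0.96,"dy": -0.12,"dz": 0,"ax": 0,"ay": 0,"az": 0,"gripper": 0.22},
    {"dx": 0.96,"dy": -0.12,"dz": 0,"ax": 0,"ay": 0,"az": 0,"gripper": 0.22},
    {"dx": 0.96,"dy": -0.12,"dz": 0,"ax": 0,"ay": 0,"az": 0,"gripper": 0.22},
    {"dx": 0.96,"dy": -0.12,"dz": 0,"ax": 0,"ay": 0,"az": 0,"gripper": 0.22},
    {"dx": 0.96,"dy": -0.12,"dz": 0,"ax": 0,"ay": 0,"az": 0,"gripper": 0.22},
    {"dx": 0.96,"dy": -0.12,"dz": 0,"ax": 0,"ay": 0,"az": 0,"gripper": 0.22},
    {"dx": 0.96,"dy": -0.12,"dz": 0,"ax": 0,"ay": 0,"az": 0,"gripper": 0.22}
  ]
}}

```text
clock: 9.32
eef_pos: [537.2, 200.9, 191.2]
eef_rot: [-3.14, 0.001, 1.535]
wrist_force: [0.5, -0.1, -0.6]
finger_gap: 73.5
finger_force: 0.0
```

Emit:
{"name": "jog_arm", "arguments": {
  "commands": [
    {"dx": 0.97,"dy": -0.12,"dz": 0,"ax": 0,"ay": 0,"az": 0,"gripper": 0.22},
    {"dx": 0.97,"dy": -0.12,"dz": 0,"ax": 0,"ay": 0,"az": 0,"gripper": 0.22},
    {"dx": 0.97,"dy": -0.12,"dz": 0,"ax": 0,"ay": 0,"az": 0,"gripper": 0.22},
    {"dx": 0.97,"dy": -0.12,"dz": 0,"ax": 0,"ay": 0,"az": 0,"gripper": 0.22},
    {"dx": 0,"dy": 0,"dz": 0,"ax": 0,"ay": 0,"az": 0,"gripper": 0.22},
    {"dx": 0,"dy": 0,"dz": 0,"ax": 0,"ay": 0,"az": 0,"gripper": 0.22}
  ]
}}

```text
clock: 10.07
eef_pos: [524.1, 354.9, 191.5]
eef_rot: [-3.14, 0.001, 1.535]
wrist_force: [0.6, -0.2, 1.2]
finger_gap: 73.3
finger_force: 0.0
```

```bash
python3 - <<'E'
from h import *
for n in ['wrist']:
    c=cams.camera(n);cv2.imwrite(f'pics/w1.png',c['image'][:,:,::-1])
print(manip.read_state()['eef_pos'], proj(c,[[524,355,92],[610.5,358,98]]))
E
```

```text
[524.36210081 354.57138717 191.95428742] [[327.39214282 231.14112295]
 [442.34779894 225.29340171]]
```

View pics/w1.png

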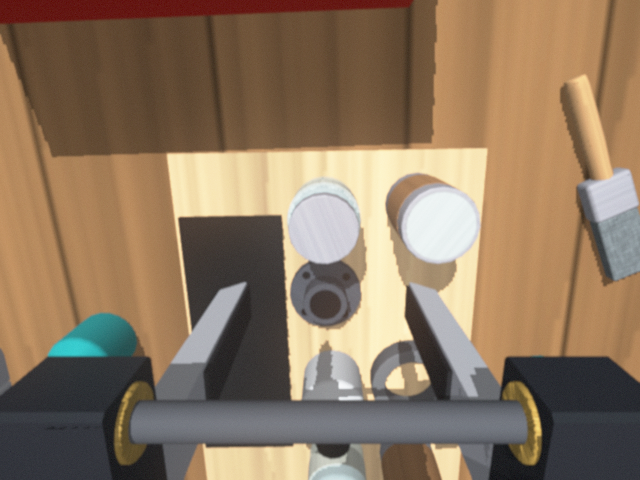

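Wrist view: jar lid at (323,228), can top at (439,223), so the side-camera x values were the better ones. Shifting by about -3 mm in x and +1.5 mm in y, then grasping.

Emit:
{"name": "jog_arm", "arguments": {
  "commands": [
    {"dx": 0.04,"dy": -0.07,"dz": 0.9,"ax": 0,"ay": 0,"az": 0,"gripper": 0.22},
    {"dx": 0,"dy": 0,"dz": 0.95,"ax": 0,"ay": 0,"az": 0,"gripper": 0.22},
    {"dx": 0,"dy": 0,"dz": 0.95,"ax": 0,"ay": 0,"az": 0,"gripper": 0.22},
    {"dx": 0,"dy": 0,"dz": 0.95,"ax": 0,"ay": 0,"az": 0,"gripper": 0.22},
    {"dx": 0,"dy": 0,"dz": 0.1,"ax": 0,"ay": 0,"az": 0,"gripper": 0.22},
    {"dx": 0,"dy": 0,"dz": 0,"ax": 0,"ay": 0,"az": 0,"gripper": 0.5},
    {"dx": 0,"dy": 0,"dz": 0,"ax": 0,"ay": 0,"az": 0,"gripper": 0.5},
    {"dx": 0,"dy": 0,"dz": 0,"ax": 0,"ay": 0,"az": 0,"gripper": 0.5}
  ],
  "squeeze": 25
}}

```text
clock: 11.12
eef_pos: [522.1, 357.5, 40.4]
eef_rot: [3.14, -0.001, 1.535]
wrist_force: [-2.3, -1.7, 7.5]
finger_gap: 60.1
finger_force: 25.3
```

Emit:
{"name": "jog_arm", "arguments": {
  "commands": [
    {"dx": 0,"dy": 0,"dz": -0.4,"ax": 0,"ay": 0,"az": 0,"gripper": 0.5},
    {"dx": 0,"dy": 0,"dz": -0.98,"ax": 0,"ay": 0,"az": 0,"gripper": 0.5},
    {"dx": 0,"dy": 0,"dz": -0.98,"ax": 0,"ay": 0,"az": 0,"gripper": 0.5},
    {"dx": 0,"dy": 0,"dz": -0.98,"ax": 0,"ay": 0,"az": 0,"gripper": 0.5},
    {"dx": -0.5,"dy": 0,"dz": 0,"ax": 0,"ay": 0,"az": 0,"gripper": 0.5},
    {"dx": -0.98,"dy": 0,"dz": 0,"ax": 0,"ay": 0,"az": 0,"gripper": 0.5},
    {"dx": -0.98,"dy": 0,"dz": 0,"ax": 0,"ay": 0,"az": 0,"gripper": 0.5},
    {"dx": -0.98,"dy": 0,"dz": 0,"ax": 0,"ay": 0,"az": 0,"gripper": 0.5},
    {"dx": -0.98,"dy": 0,"dz": 0,"ax": 0,"ay": 0,"az": 0,"gripper": 0.5},
    {"dx": -0.98,"dy": 0,"dz": 0,"ax": 0,"ay": 0,"az": 0,"gripper": 0.5}
  ]
}}

```text
clock: 12.38
eef_pos: [513.5, 140.1, 173.2]
eef_rot: [3.141, -0.0, 1.535]
wrist_force: [0.7, -0.7, -4.6]
finger_gap: 59.6
finger_force: 24.4
```

Emit:
{"name": "jog_arm", "arguments": {
  "commands": [
    {"dx": -0.98,"dy": 0,"dz": 0,"ax": 0,"ay": 0,"az": 0,"gripper": 0.5},
    {"dx": -0.98,"dy": 0,"dz": 0,"ax": 0,"ay": 0,"az": 0,"gripper": 0.5},
    {"dx": -0.98,"dy": 0,"dz": 0,"ax": 0,"ay": 0,"az": 0,"gripper": 0.5},
    {"dx": -0.98,"dy": 0,"dz": 0,"ax": 0,"ay": 0,"az": 0,"gripper": 0.5},
    {"dx": -0.98,"dy": 0,"dz": 0,"ax": 0,"ay": 0,"az": 0,"gripper": 0.5},
    {"dx": -0.98,"dy": 0,"dz": 0,"ax": 0,"ay": 0,"az": 0,"gripper": 0.5},
    {"dx": -0.98,"dy": 0,"dz": 0,"ax": 0,"ay": 0,"az": 0,"gripper": 0.5},
    {"dx": -0.98,"dy": 0,"dz": 0,"ax": 0,"ay": 0,"az": 0,"gripper": 0.5},
    {"dx": -0.98,"dy": 0,"dz": 0,"ax": 0,"ay": 0,"az": 0,"gripper": 0.5},
    {"dx": -0.98,"dy": 0,"dz": 0,"ax": 0,"ay": 0,"az": 0,"gripper": 0.5}
  ]
}}

```text
clock: 13.62
eef_pos: [499.4, -251.7, 173.2]
eef_rot: [3.141, 0.0, 1.535]
wrist_force: [0.3, 0.6, -4.1]
finger_gap: 59.7
finger_force: 24.4
```

Emit:
{"name": "jog_arm", "arguments": {
  "commands": [
    {"dx": -0.98,"dy": 0,"dz": 0,"ax": 0,"ay": 0,"az": 0,"gripper": 0.5},
    {"dx": -0.98,"dy": 0,"dz": 0,"ax": 0,"ay": 0,"az": 0,"gripper": 0.5},
    {"dx": -0.98,"dy": -0.17,"dz": 0,"ax": 0,"ay": 0,"az": 0,"gripper": 0.5},
    {"dx": -0.5,"dy": 0,"dz": 0,"ax": 0,"ay": 0,"az": 0,"gripper": 0.5},
    {"dx": 0,"dy": 0,"dz": 0,"ax": 0,"ay": 0,"az": 0,"gripper": 0.5},
    {"dx": 0,"dy": 0,"dz": 0,"ax": 0,"ay": 0,"az": 0,"gripper": 0.5}
  ]
}}

```text
clock: 14.38
eef_pos: [488.0, -386.9, 172.6]
eef_rot: [3.142, -0.0, 1.535]
wrist_force: [0.2, -0.4, -4.3]
finger_gap: 60.1
finger_force: 24.4
```

Emit:
{"name": "jog_arm", "arguments": {
  "commands": [
    {"dx": 0,"dy": 0,"dz": 0.95,"ax": 0,"ay": 0,"az": 0,"gripper": 0.5},
    {"dx": 0,"dy": 0,"dz": 0.95,"ax": 0,"ay": 0,"az": 0,"gripper": 0.5},
    {"dx": 0,"dy": 0,"dz": 0.7,"ax": 0,"ay": 0,"az": 0,"gripper": 0.5},
    {"dx": 0,"dy": 0,"dz": 0.22,"ax": 0,"ay": 0,"az": 0,"gripper": 0.5},
    {"dx": 0,"dy": 0,"dz": 0,"ax": 0,"ay": 0,"az": 0,"gripper": 0.5},
    {"dx": 0,"dy": 0,"dz": 0,"ax": 0,"ay": 0,"az": 0,"gripper": 0.5}
  ]
}}

```text
clock: 15.12
eef_pos: [488.5, -388.0, 61.0]
eef_rot: [3.14, 0.001, 1.535]
wrist_force: [-0.2, -0.7, -3.6]
finger_gap: 59.8
finger_force: 24.4
```

Emit:
{"name": "jog_arm", "arguments": {
  "commands": [
    {"dx": 0,"dy": 0,"dz": 0.09,"ax": 0,"ay": 0,"az": 0,"gripper": 0.5},
    {"dx": 0,"dy": 0,"dz": 0,"ax": 0,"ay": 0,"az": 0,"gripper": 0.5},
    {"dx": 0,"dy": 0,"dz": 0,"ax": 0,"ay": 0,"az": 0,"gripper": 0.22},
    {"dx": 0,"dy": 0,"dz": 0,"ax": 0,"ay": 0,"az": 0,"gripper": 0.22},
    {"dx": 0,"dy": 0,"dz": 0,"ax": 0,"ay": 0,"az": 0,"gripper": 0.22},
    {"dx": 0,"dy": 0,"dz": -0.5,"ax": 0,"ay": 0,"az": 0,"gripper": 0.22},
    {"dx": 0,"dy": 0,"dz": -0.9,"ax": 0,"ay": 0,"az": 0,"gripper": 0.22},
    {"dx": 0,"dy": 0,"dz": -0.9,"ax": 0,"ay": 0,"az": 0,"gripper": 0.22},
    {"dx": 0,"dy": 0,"dz": -0.9,"ax": 0,"ay": 0,"az": 0,"gripper": 0.22},
    {"dx": 0,"dy": 0,"dz": 0,"ax": 0,"ay": 0,"az": 0,"gripper": 0.22}
  ]
}}

```text
clock: 16.38
eef_pos: [488.7, -388.3, 186.9]
eef_rot: [3.138, 0.003, 1.535]
wrist_force: [0.9, 0.6, -0.7]
finger_gap: 73.0
finger_force: 0.0
```

```bash
python3 chk.py jar1 can1 can2 flask|grep scene; python3 - <<'E'
from h import *
c=cams.camera('scene')
cv2.imwrite('pics/p2.png',cv2.resize(c['image'][150:380,20:570,::-1],None,fx=1.45,fy=1.45))
E
```

```text
scene jar1 0.606 [0 0] [528.  69.]
scene can1 1.0 [0 0] [606.  70.]
scene can2 0.997 [0 0] [612. 358.]
scene flask 0.586 [0 0] [527. 171.]
```

View pics/p2.png

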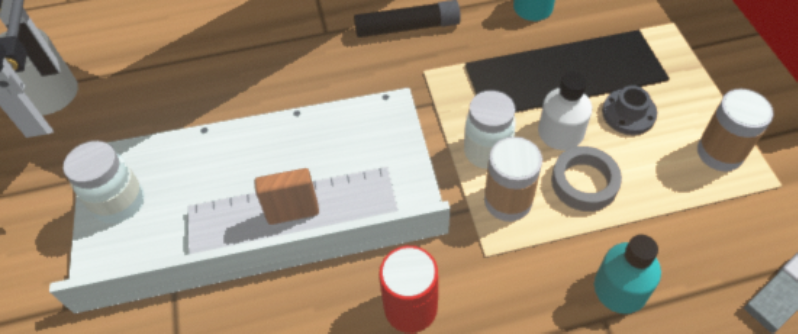

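Emit:
{"name": "jog_arm", "arguments": {
  "commands": [
    {"dx": 0.99,"dy": 0.12,"dz": 0,"ax": 0,"ay": 0,"az": 0,"gripper": 0.22},
    {"dx": 0.99,"dy": 0.12,"dz": 0,"ax": 0,"ay": 0,"az": 0,"gripper": 0.22},
    {"dx": 0.99,"dy": 0.12,"dz": 0,"ax": 0,"ay": 0,"az": 0,"gripper": 0.22},
    {"dx": 0.99,"dy": 0.12,"dz": 0,"ax": 0,"ay": 0,"az": 0,"gripper": 0.22},
    {"dx": 0.99,"dy": 0.12,"dz": 0,"ax": 0,"ay": 0,"az": 0,"gripper": 0.22},
    {"dx": 0.99,"dy": 0.12,"dz": 0,"ax": 0,"ay": 0,"az": 0,"gripper": 0.22},
    {"dx": 0.99,"dy": 0.12,"dz": 0,"ax": 0,"ay": 0,"az": 0,"gripper": 0.22},
    {"dx": 0.99,"dy": 0.12,"dz": 0,"ax": 0,"ay": 0,"az": 0,"gripper": 0.22},
    {"dx": 0.99,"dy": 0.12,"dz": 0,"ax": 0,"ay": 0,"az": 0,"gripper": 0.22},
    {"dx": 0.99,"dy": 0.12,"dz": 0,"ax": 0,"ay": 0,"az": 0,"gripper": 0.22}
  ]
}}

```text
clock: 17.77
eef_pos: [549.7, 7.7, 182.6]
eef_rot: [-3.14, -0.0, 1.535]
wrist_force: [0.1, -0.6, 0.4]
finger_gap: 73.2
finger_force: 0.0
```

Emit:
{"name": "jog_arm", "arguments": {
  "commands": [
    {"dx": 0.99,"dy": 0.12,"dz": 0,"ax": 0,"ay": 0,"az": 0,"gripper": 0.22},
    {"dx": 0.99,"dy": 0.12,"dz": 0,"ax": 0,"ay": 0,"az": 0,"gripper": 0.22},
    {"dx": 0.99,"dy": 0.12,"dz": 0,"ax": 0,"ay": 0,"az": 0,"gripper": 0.22},
    {"dx": 0.99,"dy": 0.12,"dz": 0,"ax": 0,"ay": 0,"az": 0,"gripper": 0.22},
    {"dx": 0.99,"dy": 0.12,"dz": 0,"ax": 0,"ay": 0,"az": 0,"gripper": 0.22},
    {"dx": 0.99,"dy": 0.12,"dz": 0,"ax": 0,"ay": 0,"az": 0,"gripper": 0.22},
    {"dx": 0.99,"dy": 0.12,"dz": 0,"ax": 0,"ay": 0,"az": 0,"gripper": 0.22},
    {"dx": 0.99,"dy": 0.12,"dz": 0,"ax": 0,"ay": 0,"az": 0,"gripper": 0.22},
    {"dx": 0.98,"dy": 0.16,"dz": 0,"ax": 0,"ay": 0,"az": 0,"gripper": 0.22},
    {"dx": 0,"dy": 0,"dz": 0,"ax": 0,"ay": 0,"az": 0,"gripper": 0.22}
  ]
}}

```text
clock: 19.02
eef_pos: [606.9, 362.5, 181.2]
eef_rot: [-3.139, 0.001, 1.537]
wrist_force: [0.5, -1.7, 0.3]
finger_gap: 73.3
finger_force: 0.0
```

```bash
cat > wr.py <<'E'
# wrist check: bright low-saturation lid blob nearest the projection of the expected top
from h import *
import sys
X,Y,Z=map(float,sys.argv[1:4]);vmin=int(sys.argv[4]) if len(sys.argv)>4 else 150
c=cams.camera('wrist');im=c['image'];hsv=cv2.cvtColor(im,cv2.COLOR_RGB2HSV);p=proj(c,[X,Y,Z])[0]
m=(hsv[...,2]<45) if vmin<0 else (hsv[...,1]<45)&(hsv[...,2]>vmin)
n,l,st,ce=cv2.connectedComponentsWithStats(m.astype(np.uint8))
print(manip.read_state()['eef_pos'].round(1),p.round(0))
for i in range(1,n):
    if st[i,4]>300 and np.hypot(*(ce[i]-p))<60: print(st[i],ce[i].round(0),ray(c,ce[i],Z)[0].round(1), ray(c,st[i,:2]+st[i,2:4]/2,Z)[0].round(1))
E
python3 wr.py 608.5 359.5 98 200
```

```text
[607.1 361.  181.7] [330. 241.]
[ 291  204   81   77 4763] [330. 242.] [608.7 358.7] [609.5 358.1]
```

Emit:
{"name": "jog_arm", "arguments": {
  "commands": [
    {"dx": -0.03,"dy": 0.04,"dz": 0.9,"ax": 0,"ay": 0,"az": 0,"gripper": 0.22},
    {"dx": 0,"dy": 0,"dz": 0.9,"ax": 0,"ay": 0,"az": 0,"gripper": 0.22},
    {"dx": 0,"dy": 0,"dz": 0.9,"ax": 0,"ay": 0,"az": 0,"gripper": 0.22},
    {"dx": 0,"dy": 0,"dz": 0.85,"ax": 0,"ay": 0,"az": 0,"gripper": 0.22},
    {"dx": 0,"dy": 0,"dz": 0,"ax": 0,"ay": 0,"az": 0,"gripper": 0.22},
    {"dx": 0,"dy": 0,"dz": 0,"ax": 0,"ay": 0,"az": 0,"gripper": 0.5},
    {"dx": 0,"dy": 0,"dz": 0,"ax": 0,"ay": 0,"az": 0,"gripper": 0.5},
    {"dx": 0,"dy": 0,"dz": 0,"ax": 0,"ay": 0,"az": 0,"gripper": 0.5}
  ]
}}

```text
clock: 20.08
eef_pos: [609.9, 359.5, 43.9]
eef_rot: [3.139, -0.001, 1.535]
wrist_force: [-1.7, -2.1, 5.9]
finger_gap: 59.3
finger_force: 25.0
```

Emit:
{"name": "jog_arm", "arguments": {
  "commands": [
    {"dx": 0,"dy": 0,"dz": -0.4,"ax": 0,"ay": 0,"az": 0,"gripper": 0.5},
    {"dx": 0,"dy": 0,"dz": -0.98,"ax": 0,"ay": 0,"az": 0,"gripper": 0.5},
    {"dx": 0,"dy": 0,"dz": -0.98,"ax": 0,"ay": 0,"az": 0,"gripper": 0.5},
    {"dx": 0,"dy": 0,"dz": -0.98,"ax": 0,"ay": 0,"az": 0,"gripper": 0.5},
    {"dx": -0.5,"dy": 0,"dz": 0,"ax": 0,"ay": 0,"az": 0,"gripper": 0.5},
    {"dx": -0.98,"dy": -0.15,"dz": 0,"ax": 0,"ay": 0,"az": 0,"gripper": 0.5},
    {"dx": -0.98,"dy": -0.15,"dz": 0,"ax": 0,"ay": 0,"az": 0,"gripper": 0.5},
    {"dx": -0.98,"dy": -0.15,"dz": 0,"ax": 0,"ay": 0,"az": 0,"gripper": 0.5},
    {"dx": -0.98,"dy": -0.15,"dz": 0,"ax": 0,"ay": 0,"az": 0,"gripper": 0.5},
    {"dx": -0.98,"dy": -0.15,"dz": 0,"ax": 0,"ay": 0,"az": 0,"gripper": 0.5}
  ]
}}

```text
clock: 21.32
eef_pos: [571.0, 143.2, 176.3]
eef_rot: [3.141, -0.0, 1.535]
wrist_force: [-0.2, 0.3, -5.3]
finger_gap: 59.5
finger_force: 25.0
```

Emit:
{"name": "jog_arm", "arguments": {
  "commands": [
    {"dx": -0.98,"dy": -0.15,"dz": 0,"ax": 0,"ay": 0,"az": 0,"gripper": 0.5},
    {"dx": -0.98,"dy": -0.15,"dz": 0,"ax": 0,"ay": 0,"az": 0,"gripper": 0.5},
    {"dx": -0.98,"dy": -0.15,"dz": 0,"ax": 0,"ay": 0,"az": 0,"gripper": 0.5},
    {"dx": -0.98,"dy": -0.15,"dz": 0,"ax": 0,"ay": 0,"az": 0,"gripper": 0.5},
    {"dx": -0.98,"dy": -0.15,"dz": 0,"ax": 0,"ay": 0,"az": 0,"gripper": 0.5},
    {"dx": -0.98,"dy": -0.15,"dz": 0,"ax": 0,"ay": 0,"az": 0,"gripper": 0.5},
    {"dx": -0.98,"dy": -0.15,"dz": 0,"ax": 0,"ay": 0,"az": 0,"gripper": 0.5},
    {"dx": -0.98,"dy": -0.15,"dz": 0,"ax": 0,"ay": 0,"az": 0,"gripper": 0.5},
    {"dx": -0.98,"dy": -0.15,"dz": 0,"ax": 0,"ay": 0,"az": 0,"gripper": 0.5},
    {"dx": -0.98,"dy": -0.13,"dz": 0,"ax": 0,"ay": 0,"az": 0,"gripper": 0.5}
  ]
}}

```text
clock: 22.58
eef_pos: [497.8, -246.3, 176.4]
eef_rot: [3.141, 0.0, 1.535]
wrist_force: [0.8, -0.3, -5.3]
finger_gap: 59.6
finger_force: 25.0
```

Emit:
{"name": "jog_arm", "arguments": {
  "commands": [
    {"dx": -0.98,"dy": -0.13,"dz": 0,"ax": 0,"ay": 0,"az": 0,"gripper": 0.5},
    {"dx": -0.54,"dy": 0,"dz": 0,"ax": 0,"ay": 0,"az": 0,"gripper": 0.5},
    {"dx": 0,"dy": 0,"dz": 0,"ax": 0,"ay": 0,"az": 0,"gripper": 0.5},
    {"dx": 0,"dy": 0,"dz": 0,"ax": 0,"ay": 0,"az": 0,"gripper": 0.5},
    {"dx": 0,"dy": 0,"dz": 0.5,"ax": 0,"ay": 0,"az": 0,"gripper": 0.5},
    {"dx": 0,"dy": 0,"dz": 0,"ax": 0,"ay": 0,"az": 0,"gripper": 0.5}
  ]
}}

```text
clock: 23.32
eef_pos: [490.6, -304.4, 154.5]
eef_rot: [-3.14, -0.002, 1.536]
wrist_force: [-0.3, 1.0, -3.4]
finger_gap: 59.8
finger_force: 25.0
```

Emit:
{"name": "jog_arm", "arguments": {
  "commands": [
    {"dx": 0,"dy": 0.02,"dz": 0.95,"ax": 0,"ay": 0,"az": 0,"gripper": 0.5},
    {"dx": 0,"dy": 0,"dz": 0.9,"ax": 0,"ay": 0,"az": 0,"gripper": 0.5},
    {"dx": 0,"dy": 0,"dz": 0.4,"ax": 0,"ay": 0,"az": 0,"gripper": 0.5},
    {"dx": 0,"dy": 0,"dz": 0.05,"ax": 0,"ay": 0,"az": 0,"gripper": 0.5},
    {"dx": 0,"dy": 0,"dz": 0,"ax": 0,"ay": 0,"az": 0,"gripper": 0.5},
    {"dx": 0,"dy": 0,"dz": 0,"ax": 0,"ay": 0,"az": 0,"gripper": 0.5}
  ]
}}

```text
clock: 24.08
eef_pos: [492.2, -306.1, 64.8]
eef_rot: [3.14, 0.001, 1.535]
wrist_force: [0.8, -0.6, -4.3]
finger_gap: 59.7
finger_force: 25.0
```

Emit:
{"name": "jog_arm", "arguments": {
  "commands": [
    {"dx": 0,"dy": 0,"dz": 0.09,"ax": 0,"ay": 0,"az": 0,"gripper": 0.5},
    {"dx": 0,"dy": 0,"dz": 0,"ax": 0,"ay": 0,"az": 0,"gripper": 0.5},
    {"dx": 0,"dy": 0,"dz": 0,"ax": 0,"ay": 0,"az": 0,"gripper": 0.22},
    {"dx": 0,"dy": 0,"dz": 0,"ax": 0,"ay": 0,"az": 0,"gripper": 0.22},
    {"dx": 0,"dy": 0,"dz": 0,"ax": 0,"ay": 0,"az": 0,"gripper": 0.22},
    {"dx": 0,"dy": 0,"dz": -0.5,"ax": 0,"ay": 0,"az": 0,"gripper": 0.22},
    {"dx": 0,"dy": 0,"dz": -0.9,"ax": 0,"ay": 0,"az": 0,"gripper": 0.22},
    {"dx": 0,"dy": 0,"dz": -0.9,"ax": 0,"ay": 0,"az": 0,"gripper": 0.22},
    {"dx": 0,"dy": 0,"dz": -0.8,"ax": 0,"ay": 0,"az": 0,"gripper": 0.22},
    {"dx": 0,"dy": 0,"dz": 0,"ax": 0,"ay": 0,"az": 0,"gripper": 0.22}
  ]
}}

```text
clock: 25.32
eef_pos: [492.5, -306.3, 186.4]
eef_rot: [3.138, 0.003, 1.535]
wrist_force: [-0.3, 0.0, -0.6]
finger_gap: 73.7
finger_force: 0.0
```

```bash
python3 chk.py jar1 can1 flask
```

```text
scene jar1 0.606 [0 0] [528.  69.]
scene can1 1.0 [0 0] [606.  70.]
scene flask 0.586 [0 0] [527. 171.]
side jar1 0.225 [28 28] [565. -10.]
side can1 0.561 [19  0] [638.  64.]
side flask 0.346 [-28  28] [462.  96.]
```

Emit:
{"name": "jog_arm", "arguments": {
  "commands": [
    {"dx": 1,"dy": 0.03,"dz": 0,"ax": 0,"ay": 0,"az": 0,"gripper": 0.22},
    {"dx": 1,"dy": 0.03,"dz": 0,"ax": 0,"ay": 0,"az": 0,"gripper": 0.22},
    {"dx": 1,"dy": 0.03,"dz": 0,"ax": 0,"ay": 0,"az": 0,"gripper": 0.22},
    {"dx": 1,"dy": 0.03,"dz": 0,"ax": 0,"ay": 0,"az": 0,"gripper": 0.22},
    {"dx": 1,"dy": 0.03,"dz": 0,"ax": 0,"ay": 0,"az": 0,"gripper": 0.22},
    {"dx": 1,"dy": 0.03,"dz": 0,"ax": 0,"ay": 0,"az": 0,"gripper": 0.22},
    {"dx": 1,"dy": 0.03,"dz": 0,"ax": 0,"ay": 0,"az": 0,"gripper": 0.22},
    {"dx": 1,"dy": 0.03,"dz": 0,"ax": 0,"ay": 0,"az": 0,"gripper": 0.22},
    {"dx": 1,"dy": 0.03,"dz": 0,"ax": 0,"ay": 0,"az": 0,"gripper": 0.22},
    {"dx": 1,"dy": 0.03,"dz": 0,"ax": 0,"ay": 0,"az": 0,"gripper": 0.22}
  ]
}}

```text
clock: 26.68
eef_pos: [517.5, 94.8, 182.5]
eef_rot: [-3.14, 0.0, 1.535]
wrist_force: [0.2, -0.4, 0.1]
finger_gap: 73.2
finger_force: 0.0
```

Emit:
{"name": "jog_arm", "arguments": {
  "commands": [
    {"dx": 1,"dy": 0.03,"dz": 0,"ax": 0,"ay": 0,"az": 0,"gripper": 0.22},
    {"dx": 1,"dy": 0.03,"dz": 0,"ax": 0,"ay": 0,"az": 0,"gripper": 0.22},
    {"dx": 0,"dy": 0,"dz": 0,"ax": 0,"ay": 0,"az": 0,"gripper": 0.22},
    {"dx": 0,"dy": 0,"dz": 0,"ax": 0,"ay": 0,"az": 0,"gripper": 0.22}
  ]
}}

```text
clock: 27.18
eef_pos: [523.0, 172.9, 182.9]
eef_rot: [-3.14, 0.001, 1.535]
wrist_force: [0.3, 0.4, -0.4]
finger_gap: 73.0
finger_force: 0.0
```

```bash
python3 wr.py 523.5 172 108 -1
```

```text
[523.1 172.6 183.2] [328. 241.]
```

```bash
python3 - <<'E'
from h import *
c=cams.camera('wrist');cv2.imwrite('pics/w2.png',c['image'][120:360,180:500,::-1])
E
```

```text
(no output)
```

View pics/w2.png

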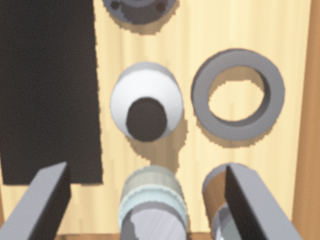

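White flask cap is at (327,238), matching the projection (328,241), so the tool is centred; grasping.

Emit:
{"name": "jog_arm", "arguments": {
  "commands": [
    {"dx": 0.03,"dy": 0,"dz": 0.9,"ax": 0,"ay": 0,"az": 0,"gripper": 0.22},
    {"dx": 0,"dy": 0,"dz": 0.9,"ax": 0,"ay": 0,"az": 0,"gripper": 0.22},
    {"dx": 0,"dy": 0,"dz": 0.9,"ax": 0,"ay": 0,"az": 0,"gripper": 0.22},
    {"dx": 0,"dy": 0,"dz": 0.82,"ax": 0,"ay": 0,"az": 0,"gripper": 0.22},
    {"dx": 0,"dy": 0,"dz": 0,"ax": 0,"ay": 0,"az": 0,"gripper": 0.22},
    {"dx": 0,"dy": 0,"dz": 0,"ax": 0,"ay": 0,"az": 0,"gripper": 0.5},
    {"dx": 0,"dy": 0,"dz": 0,"ax": 0,"ay": 0,"az": 0,"gripper": 0.5},
    {"dx": 0,"dy": 0,"dz": 0,"ax": 0,"ay": 0,"az": 0,"gripper": 0.5}
  ]
}}

```text
clock: 28.28
eef_pos: [523.8, 174.7, 44.0]
eef_rot: [3.14, -0.0, 1.535]
wrist_force: [-0.4, -0.5, -0.1]
finger_gap: 48.2
finger_force: 0.0
```

```bash
python3 - <<'E'
from h import *
print(manip.read_state()['finger_gap'])
c=cams.camera('scene');a=cv2.resize(c['image'][150:350,290:560,::-1],None,fx=1.4,fy=1.4)
c=cams.camera('wrist');b=cv2.resize(c['image'][:,:,::-1],(373,280))
cv2.imwrite('pics/w3.png',np.hstack([a[:280],b]))
E
```

```text
48.18722414175654
```

View pics/w3.png

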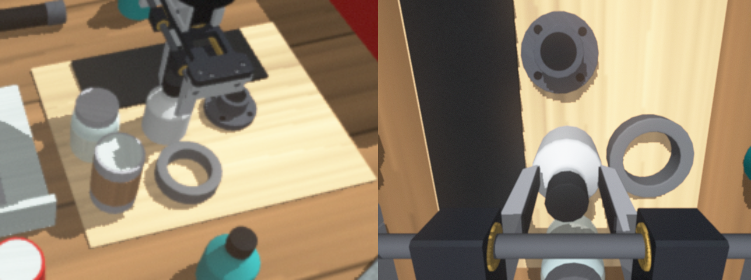

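```bash
python3 - <<'E'
from h import *
s=manip.read_state();print(s['finger_gap'],s['finger_force'],s['eef_pos'],s['wrist_force'])
c=cams.camera('scene')
q=lambda P:((proj(c,P)-[290,150])*1.4).round(0).tolist()
x,y,z=s['eef_pos']
print('tips',q([[x-24,y,z-8],[x+24,y,z-8],[x+24,y,z+40]]),'flask base/shoulder/cap at 523,173',q([[523,173,4],[523,173,60],[523,173,108]]))
w=cams.camera('wrist');print('wrist', (proj(w,[[523,173,108],[523,173,60],[523,145,108]])*373/640).round(0).tolist())
E
```

```text
46.921812740596 0.0 [523.55490621 174.67720794  43.5644342 ] [-0.03281713  0.1394432  -0.1214101 ]
tips [[162.0, 100.0], [175.0, 127.0], [182.0, 104.0]] flask base/shoulder/cap at 523,173 [[163.0, 127.0], [170.0, 101.0], [176.0, 77.0]]
wrist [[190.0, 200.0], [190.0, 171.0], [192.0, 236.0]]
```

```bash
python3 - <<'E'
from h import *
w=cams.camera('wrist');x,y,z=manip.read_state()['eef_pos']
for zz in(z-8,z+11,z+40,z+64):print(zz.round(),proj(w,[[x-23.5,y,zz],[x,y,zz],[x+23.5,y,zz]]).round(0).tolist())
cv2.imwrite('pics/w4.png',cv2.resize(w['image'][150:480,130:530,::-1],None,fx=1.8,fy=1.8,interpolation=cv2.INTER_CUBIC))
E
```

```text
35.0 [[285.0, 274.0], [327.0, 273.0], [370.0, 272.0]]
54.0 [[281.0, 288.0], [327.0, 286.0], [373.0, 284.0]]
83.0 [[274.0, 313.0], [327.0, 311.0], [380.0, 309.0]]
107.0 [[266.0, 340.0], [327.0, 338.0], [388.0, 336.0]]
```

View pics/w4.png

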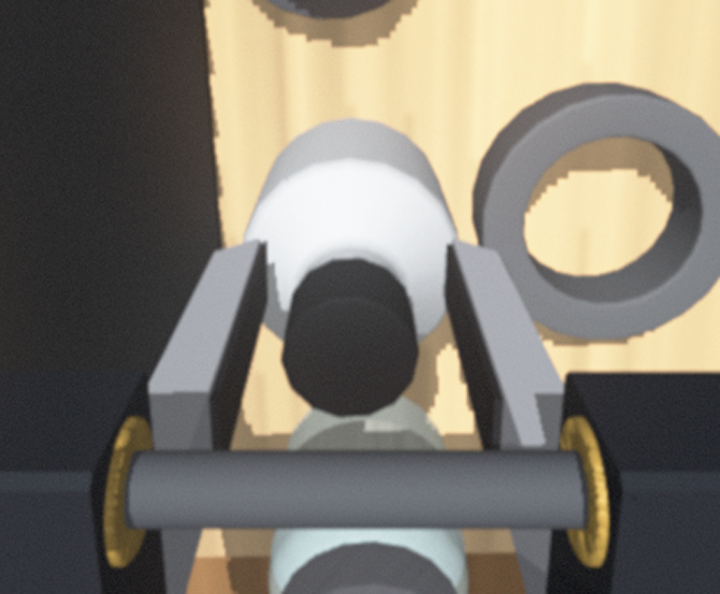

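The wrist view shows the fingertips ending beside the flask neck. They closed to 47 mm with no contact, so they sit about 33 mm higher than the TCP and nose data implied (real tips ≈ TCP+25 mm). Reopening, going 31 mm lower and grasping again.

Emit:
{"name": "jog_arm", "arguments": {
  "commands": [
    {"dx": 0,"dy": 0,"dz": 0,"ax": 0,"ay": 0,"az": 0,"gripper": 0.22},
    {"dx": 0,"dy": 0,"dz": 0,"ax": 0,"ay": 0,"az": 0,"gripper": 0.22},
    {"dx": 0,"dy": 0,"dz": 0,"ax": 0,"ay": 0,"az": 0,"gripper": 0.22},
    {"dx": 0,"dy": 0,"dz": 0.4,"ax": 0,"ay": 0,"az": 0,"gripper": 0.22},
    {"dx": 0,"dy": 0,"dz": 0.38,"ax": 0,"ay": 0,"az": 0,"gripper": 0.22},
    {"dx": 0,"dy": 0,"dz": 0,"ax": 0,"ay": 0,"az": 0,"gripper": 0.22}
  ]
}}

```text
clock: 29.28
eef_pos: [522.3, 174.4, 10.0]
eef_rot: [-3.139, 0.001, 1.535]
wrist_force: [0.2, 0.0, 0.3]
finger_gap: 73.4
finger_force: 0.0
```

Emit:
{"name": "jog_arm", "arguments": {
  "commands": [
    {"dx": 0,"dy": 0,"dz": 0,"ax": 0,"ay": 0,"az": 0,"gripper": 0.45},
    {"dx": 0,"dy": 0,"dz": 0,"ax": 0,"ay": 0,"az": 0,"gripper": 0.45},
    {"dx": 0,"dy": 0,"dz": 0,"ax": 0,"ay": 0,"az": 0,"gripper": 0.45}
  ]
}}

```text
clock: 29.65
eef_pos: [523.5, 174.7, 12.1]
eef_rot: [3.141, -0.0, 1.535]
wrist_force: [-0.3, 0.6, -0.7]
finger_gap: 60.2
finger_force: 25.0
```

```bash
python3 - <<'E'
from cell import manip
print(manip.nose_length,[a for a in dir(manip) if a[0]!='_'])
E
```

```text
8.0 ['Unreachable', 'nose_length', 'read_state']
```

Emit:
{"name": "jog_arm", "arguments": {
  "commands": [
    {"dx": 0,"dy": 0,"dz": -0.4,"ax": 0,"ay": 0,"az": 0,"gripper": 0.45},
    {"dx": 0,"dy": 0,"dz": -0.98,"ax": 0,"ay": 0,"az": 0,"gripper": 0.45},
    {"dx": 0,"dy": 0,"dz": -0.98,"ax": 0,"ay": 0,"az": 0,"gripper": 0.45},
    {"dx": 0,"dy": 0,"dz": -0.98,"ax": 0,"ay": 0,"az": 0,"gripper": 0.45},
    {"dx": -0.5,"dy": 0,"dz": 0,"ax": 0,"ay": 0,"az": 0,"gripper": 0.45},
    {"dx": -0.98,"dy": -0.04,"dz": 0,"ax": 0,"ay": 0,"az": 0,"gripper": 0.45},
    {"dx": -0.98,"dy": -0.04,"dz": 0,"ax": 0,"ay": 0,"az": 0,"gripper": 0.45},
    {"dx": -0.98,"dy": -0.04,"dz": 0,"ax": 0,"ay": 0,"az": 0,"gripper": 0.45},
    {"dx": -0.98,"dy": -0.04,"dz": 0,"ax": 0,"ay": 0,"az": 0,"gripper": 0.45},
    {"dx": -0.98,"dy": -0.04,"dz": 0,"ax": 0,"ay": 0,"az": 0,"gripper": 0.45}
  ]
}}

```text
clock: 30.9
eef_pos: [506.3, -42.9, 144.3]
eef_rot: [-3.14, -0.0, 1.534]
wrist_force: [0.1, 0.5, -4.0]
finger_gap: 60.3
finger_force: 25.0
```

Emit:
{"name": "jog_arm", "arguments": {
  "commands": [
    {"dx": -0.98,"dy": -0.04,"dz": 0,"ax": 0,"ay": 0,"az": 0,"gripper": 0.45},
    {"dx": -0.98,"dy": -0.04,"dz": 0,"ax": 0,"ay": 0,"az": 0,"gripper": 0.45},
    {"dx": -0.98,"dy": -0.04,"dz": 0,"ax": 0,"ay": 0,"az": 0,"gripper": 0.45},
    {"dx": -0.98,"dy": -0.04,"dz": 0,"ax": 0,"ay": 0,"az": 0,"gripper": 0.45},
    {"dx": -0.65,"dy": -0.01,"dz": 0,"ax": 0,"ay": 0,"az": 0,"gripper": 0.45},
    {"dx": 0,"dy": 0,"dz": 0.5,"ax": 0,"ay": 0,"az": 0,"gripper": 0.45},
    {"dx": 0,"dy": 0,"dz": 0,"ax": 0,"ay": 0,"az": 0,"gripper": 0.45},
    {"dx": 0,"dy": 0,"dz": 0,"ax": 0,"ay": 0,"az": 0,"gripper": 0.45}
  ]
}}

```text
clock: 31.9
eef_pos: [493.9, -223.4, 125.6]
eef_rot: [-3.141, -0.0, 1.535]
wrist_force: [0.7, -0.0, -3.2]
finger_gap: 60.3
finger_force: 25.0
```

Emit:
{"name": "jog_arm", "arguments": {
  "commands": [
    {"dx": 0,"dy": 0,"dz": 0.95,"ax": 0,"ay": 0,"az": 0,"gripper": 0.45},
    {"dx": 0,"dy": 0,"dz": 0.95,"ax": 0,"ay": 0,"az": 0,"gripper": 0.45},
    {"dx": 0,"dy": 0,"dz": 0.4,"ax": 0,"ay": 0,"az": 0,"gripper": 0.45},
    {"dx": 0,"dy": 0,"dz": 0,"ax": 0,"ay": 0,"az": 0,"gripper": 0.45},
    {"dx": 0,"dy": 0,"dz": 0,"ax": 0,"ay": 0,"az": 0,"gripper": 0.45}
  ]
}}

```text
clock: 32.52
eef_pos: [495.0, -223.8, 35.0]
eef_rot: [3.14, 0.001, 1.535]
wrist_force: [-0.6, -1.1, -4.5]
finger_gap: 60.2
finger_force: 25.0
```

Emit:
{"name": "jog_arm", "arguments": {
  "commands": [
    {"dx": 0,"dy": 0,"dz": 0.13,"ax": 0,"ay": 0,"az": 0,"gripper": 0.45},
    {"dx": 0,"dy": 0,"dz": 0,"ax": 0,"ay": 0,"az": 0,"gripper": 0.45},
    {"dx": 0,"dy": 0,"dz": 0,"ax": 0,"ay": 0,"az": 0,"gripper": 0.22},
    {"dx": 0,"dy": 0,"dz": 0,"ax": 0,"ay": 0,"az": 0,"gripper": 0.22},
    {"dx": 0,"dy": 0,"dz": 0,"ax": 0,"ay": 0,"az": 0,"gripper": 0.22},
    {"dx": 0,"dy": 0,"dz": -0.5,"ax": 0,"ay": 0,"az": 0,"gripper": 0.22},
    {"dx": 0,"dy": 0,"dz": -0.9,"ax": 0,"ay": 0,"az": 0,"gripper": 0.22},
    {"dx": 0,"dy": 0,"dz": -0.9,"ax": 0,"ay": 0,"az": 0,"gripper": 0.22},
    {"dx": 0,"dy": 0,"dz": -0.9,"ax": 0,"ay": 0,"az": 0,"gripper": 0.22},
    {"dx": 0,"dy": 0,"dz": 0,"ax": 0,"ay": 0,"az": 0,"gripper": 0.22}
  ]
}}

```text
clock: 33.78
eef_pos: [495.3, -223.9, 159.0]
eef_rot: [3.137, 0.002, 1.535]
wrist_force: [-0.5, 1.2, 0.5]
finger_gap: 73.1
finger_force: 0.0
```

```bash
python3 chk.py jar1 can1;  python3 - <<'E'
from h import *
c=cams.camera('scene')
cv2.imwrite('pics/p3.png',cv2.resize(c['image'][150:380,20:570,::-1],None,fx=1.45,fy=1.45))
E
```

```text
scene jar1 0.603 [0 0] [528.  69.]
scene can1 0.88 [0 0] [606.  70.]
side jar1 0.378 [-17   8] [490.  50.]
side can1 0.743 [2 0] [606.  67.]
```

View pics/p3.png

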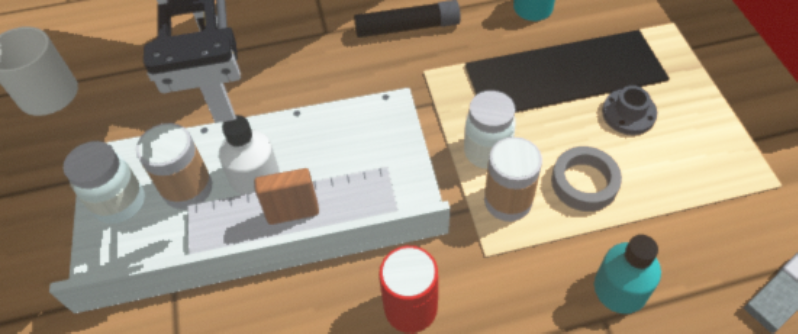

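Emit:
{"name": "jog_arm", "arguments": {
  "commands": [
    {"dx": 0.93,"dy": 0.3,"dz": 0,"ax": 0,"ay": 0,"az": 0,"gripper": 0.22},
    {"dx": 0.93,"dy": 0.3,"dz": 0,"ax": 0,"ay": 0,"az": 0,"gripper": 0.22},
    {"dx": 0.93,"dy": 0.3,"dz": 0,"ax": 0,"ay": 0,"az": 0,"gripper": 0.22},
    {"dx": 0.93,"dy": 0.3,"dz": 0,"ax": 0,"ay": 0,"az": 0,"gripper": 0.22},
    {"dx": 0.93,"dy": 0.3,"dz": 0,"ax": 0,"ay": 0,"az": 0,"gripper": 0.22},
    {"dx": 0.93,"dy": 0.3,"dz": 0,"ax": 0,"ay": 0,"az": 0,"gripper": 0.22},
    {"dx": 0.93,"dy": 0.3,"dz": 0,"ax": 0,"ay": 0,"az": 0,"gripper": 0.22},
    {"dx": 0.9,"dy": 0.32,"dz": 0,"ax": 0,"ay": 0,"az": 0,"gripper": 0.22},
    {"dx": 0,"dy": 0,"dz": 0,"ax": 0,"ay": 0,"az": 0,"gripper": 0.22},
    {"dx": 0,"dy": 0,"dz": 0,"ax": 0,"ay": 0,"az": 0,"gripper": 0.22}
  ]
}}

```text
clock: 35.17
eef_pos: [601.1, 68.9, 155.2]
eef_rot: [-3.14, 0.0, 1.535]
wrist_force: [0.3, -0.4, 0.0]
finger_gap: 73.1
finger_force: 0.0
```

```bash
python3 wr.py 603 69 98 200;python3 wr.py 523 68 92 140
```

```text
[601.2  68.5 155.5] [330. 247.]
[ 291  206   81   81 4996] [331. 247.] [603.4  69.2] [603.8  69.3]
[601.3  68.4 155.8] [214. 249.]
[  116   189   155   197 13102] [198. 284.] [508.6  42.9] [505.4  40.4]
```

Emit:
{"name": "jog_arm", "arguments": {
  "commands": [
    {"dx": 0,"dy": 0,"dz": 0,"ax": 0,"ay": 0,"az": 1,"gripper": 0.22},
    {"dx": 0,"dy": 0,"dz": 0,"ax": 0,"ay": 0,"az": 1,"gripper": 0.22},
    {"dx": 0,"dy": 0,"dz": 0,"ax": 0,"ay": 0,"az": 1,"gripper": 0.22},
    {"dx": 0,"dy": 0,"dz": 0,"ax": 0,"ay": 0,"az": 1,"gripper": 0.22},
    {"dx": 0,"dy": 0,"dz": 0,"ax": 0,"ay": 0,"az": 0,"gripper": 0.22}
  ]
}}

```text
clock: 35.9
eef_pos: [601.5, 68.5, 156.2]
eef_rot: [-3.142, 0.0, 0.837]
wrist_force: [0.3, 0.0, -0.0]
finger_gap: 73.5
finger_force: 0.0
```

Emit:
{"name": "jog_arm", "arguments": {
  "commands": [
    {"dx": 0.05,"dy": 0.02,"dz": 0.9,"ax": 0,"ay": 0,"az": 0,"gripper": 0.22},
    {"dx": 0,"dy": 0,"dz": 0.9,"ax": 0,"ay": 0,"az": 0,"gripper": 0.22},
    {"dx": 0,"dy": 0,"dz": 0.9,"ax": 0,"ay": 0,"az": 0,"gripper": 0.22},
    {"dx": 0,"dy": 0,"dz": 0.7,"ax": 0,"ay": 0,"az": 0,"gripper": 0.22},
    {"dx": 0,"dy": 0,"dz": 0,"ax": 0,"ay": 0,"az": 0,"gripper": 0.22},
    {"dx": 0,"dy": 0,"dz": 0,"ax": 0,"ay": 0,"az": 0,"gripper": 0.45},
    {"dx": 0,"dy": 0,"dz": 0,"ax": 0,"ay": 0,"az": 0,"gripper": 0.45},
    {"dx": 0,"dy": 0,"dz": 0,"ax": 0,"ay": 0,"az": 0,"gripper": 0.45}
  ]
}}

```text
clock: 36.9
eef_pos: [604.4, 70.2, 21.9]
eef_rot: [3.14, -0.002, 0.837]
wrist_force: [-0.3, -0.7, 6.5]
finger_gap: 59.8
finger_force: 25.0
```

Emit:
{"name": "jog_arm", "arguments": {
  "commands": [
    {"dx": 0,"dy": 0,"dz": -0.4,"ax": 0,"ay": 0,"az": 0,"gripper": 0.45},
    {"dx": 0,"dy": 0,"dz": -0.98,"ax": 0,"ay": 0,"az": 0,"gripper": 0.45},
    {"dx": 0,"dy": 0,"dz": -0.98,"ax": 0,"ay": 0,"az": 0,"gripper": 0.45},
    {"dx": 0,"dy": 0,"dz": -0.98,"ax": 0,"ay": 0,"az": 0,"gripper": 0.45},
    {"dx": 0,"dy": 0,"dz": 0,"ax": 0,"ay": 0,"az": -1,"gripper": 0.45},
    {"dx": 0,"dy": 0,"dz": 0,"ax": 0,"ay": 0,"az": -1,"gripper": 0.45},
    {"dx": 0,"dy": 0,"dz": 0,"ax": 0,"ay": 0,"az": -1,"gripper": 0.45},
    {"dx": 0,"dy": 0,"dz": 0,"ax": 0,"ay": 0,"az": -1,"gripper": 0.45},
    {"dx": 0,"dy": 0,"dz": 0,"ax": 0,"ay": 0,"az": 0,"gripper": 0.45}
  ]
}}

```text
clock: 38.02
eef_pos: [603.3, 70.3, 154.4]
eef_rot: [-3.141, -0.0, 1.534]
wrist_force: [-0.2, 0.0, -4.7]
finger_gap: 60.0
finger_force: 25.0
```

Emit:
{"name": "jog_arm", "arguments": {
  "commands": [
    {"dx": -0.6,"dy": -0.3,"dz": 0,"ax": 0,"ay": 0,"az": 0,"gripper": 0.45},
    {"dx": -0.9,"dy": -0.4,"dz": 0,"ax": 0,"ay": 0,"az": 0,"gripper": 0.45},
    {"dx": -0.9,"dy": -0.4,"dz": 0,"ax": 0,"ay": 0,"az": 0,"gripper": 0.45},
    {"dx": -0.9,"dy": -0.4,"dz": 0,"ax": 0,"ay": 0,"az": 0,"gripper": 0.45},
    {"dx": -0.9,"dy": -0.4,"dz": 0,"ax": 0,"ay": 0,"az": 0,"gripper": 0.45},
    {"dx": -0.9,"dy": -0.4,"dz": 0,"ax": 0,"ay": 0,"az": 0,"gripper": 0.45},
    {"dx": -0.3,"dy": -0.2,"dz": 0,"ax": 0,"ay": 0,"az": 0,"gripper": 0.45},
    {"dx": 0,"dy": 0,"dz": 0.5,"ax": 0,"ay": 0,"az": 0,"gripper": 0.45},
    {"dx": 0,"dy": 0,"dz": 0,"ax": 0,"ay": 0,"az": 0,"gripper": 0.45},
    {"dx": 0,"dy": 0,"dz": 0,"ax": 0,"ay": 0,"az": 0,"gripper": 0.45}
  ]
}}

```text
clock: 39.28
eef_pos: [496.2, -141.6, 134.6]
eef_rot: [3.141, 0.0, 1.534]
wrist_force: [0.6, -0.7, -4.3]
finger_gap: 59.4
finger_force: 25.0
```

Emit:
{"name": "jog_arm", "arguments": {
  "commands": [
    {"dx": 0,"dy": 0.02,"dz": 0.95,"ax": 0,"ay": 0,"az": 0,"gripper": 0.45},
    {"dx": 0,"dy": 0,"dz": 0.95,"ax": 0,"ay": 0,"az": 0,"gripper": 0.45},
    {"dx": 0,"dy": 0,"dz": 0.35,"ax": 0,"ay": 0,"az": 0,"gripper": 0.45},
    {"dx": 0,"dy": 0,"dz": 0,"ax": 0,"ay": 0,"az": 0,"gripper": 0.45},
    {"dx": 0,"dy": 0,"dz": 0,"ax": 0,"ay": 0,"az": 0,"gripper": 0.45}
  ]
}}

```text
clock: 39.9
eef_pos: [497.6, -142.3, 45.4]
eef_rot: [3.139, 0.001, 1.535]
wrist_force: [-0.2, 0.2, -4.8]
finger_gap: 59.9
finger_force: 25.0
```

Emit:
{"name": "jog_arm", "arguments": {
  "commands": [
    {"dx": 0,"dy": 0,"dz": 0.14,"ax": 0,"ay": 0,"az": 0,"gripper": 0.45},
    {"dx": 0,"dy": 0,"dz": 0,"ax": 0,"ay": 0,"az": 0,"gripper": 0.45},
    {"dx": 0,"dy": 0,"dz": 0,"ax": 0,"ay": 0,"az": 0,"gripper": 0.22},
    {"dx": 0,"dy": 0,"dz": 0,"ax": 0,"ay": 0,"az": 0,"gripper": 0.22},
    {"dx": 0,"dy": 0,"dz": 0,"ax": 0,"ay": 0,"az": 0,"gripper": 0.22},
    {"dx": 0,"dy": 0,"dz": -0.5,"ax": 0,"ay": 0,"az": 0,"gripper": 0.22},
    {"dx": 0,"dy": 0,"dz": -0.9,"ax": 0,"ay": 0,"az": 0,"gripper": 0.22},
    {"dx": 0,"dy": 0,"dz": -0.9,"ax": 0,"ay": 0,"az": 0,"gripper": 0.22},
    {"dx": 0,"dy": 0,"dz": -0.9,"ax": 0,"ay": 0,"az": 0,"gripper": 0.22},
    {"dx": 0,"dy": 0,"dz": 0,"ax": 0,"ay": 0,"az": 0,"gripper": 0.22}
  ]
}}

```text
clock: 41.15
eef_pos: [497.8, -142.4, 168.9]
eef_rot: [3.137, 0.002, 1.535]
wrist_force: [-0.1, -0.0, 0.5]
finger_gap: 73.0
finger_force: 0.0
```

Emit:
{"name": "jog_arm", "arguments": {
  "commands": [
    {"dx": 0.9,"dy": 0.1,"dz": 0,"ax": 0,"ay": 0,"az": 0,"gripper": 0.22},
    {"dx": 0.9,"dy": 0.1,"dz": 0,"ax": 0,"ay": 0,"az": 0,"gripper": 0.22},
    {"dx": 0.9,"dy": 0.1,"dz": 0,"ax": 0,"ay": 0,"az": 0,"gripper": 0.22},
    {"dx": 0.9,"dy": 0.1,"dz": 0,"ax": 0,"ay": 0,"az": 0,"gripper": 0.22},
    {"dx": 0.9,"dy": 0.1,"dz": 0,"ax": 0,"ay": 0,"az": 0,"gripper": 0.22},
    {"dx": 0.7,"dy": 0,"dz": 0,"ax": 0,"ay": 0,"az": 0,"gripper": 0.22},
    {"dx": 0,"dy": 0,"dz": 0,"ax": 0,"ay": 0,"az": 0,"gripper": 0.22},
    {"dx": 0,"dy": 0,"dz": 0,"ax": 0,"ay": 0,"az": 0,"gripper": 0.22}
  ]
}}

```text
clock: 42.15
eef_pos: [523.9, 64.6, 165.7]
eef_rot: [-3.141, 0.0, 1.535]
wrist_force: [0.0, -0.3, -0.2]
finger_gap: 73.2
finger_force: 0.0
```

```bash
python3 wr.py 523 68 92 140; python3 chk.py jar1; python3 - <<'E'
from h import *
c=cams.camera('scene')
cv2.imwrite('pics/p4.png',cv2.resize(c['image'][150:380,20:570,::-1],None,fx=1.45,fy=1.45))
E
```

```text
[524.   64.3 165.9] [326. 236.]
[ 287  180   80   94 5923] [327. 227.] [523.7  74.5] [523.9  74.5]
scene jar1 0.6 [0 0] [528.  69.]
side jar1 0.657 [0 0] [523.  67.]
```

Emit:
{"name": "jog_arm", "arguments": {
  "commands": [
    {"dx": 0.1,"dy": 0,"dz": 0.9,"ax": 0,"ay": 0,"az": 0,"gripper": 0.22},
    {"dx": 0,"dy": 0,"dz": 0.9,"ax": 0,"ay": 0,"az": 0,"gripper": 0.22},
    {"dx": 0,"dy": 0,"dz": 0.9,"ax": 0,"ay": 0,"az": 0,"gripper": 0.22},
    {"dx": 0,"dy": 0,"dz": 0.9,"ax": 0,"ay": 0,"az": 0,"gripper": 0.22},
    {"dx": 0,"dy": 0,"dz": 0,"ax": 0,"ay": 0,"az": 0,"gripper": 0.22},
    {"dx": 0,"dy": 0,"dz": 0,"ax": 0,"ay": 0,"az": 0,"gripper": 0.45},
    {"dx": 0,"dy": 0,"dz": 0,"ax": 0,"ay": 0,"az": 0,"gripper": 0.45},
    {"dx": 0,"dy": 0,"dz": 0,"ax": 0,"ay": 0,"az": 0,"gripper": 0.45}
  ]
}}

```text
clock: 43.35
eef_pos: [525.0, 69.1, 23.8]
eef_rot: [3.139, -0.0, 1.535]
wrist_force: [-3.2, -1.8, 7.8]
finger_gap: 61.5
finger_force: 25.0
```

Emit:
{"name": "jog_arm", "arguments": {
  "commands": [
    {"dx": 0,"dy": 0,"dz": -0.4,"ax": 0,"ay": 0,"az": 0,"gripper": 0.45},
    {"dx": 0,"dy": 0,"dz": -0.98,"ax": 0,"ay": 0,"az": 0,"gripper": 0.45},
    {"dx": 0,"dy": 0,"dz": -0.98,"ax": 0,"ay": 0,"az": 0,"gripper": 0.45},
    {"dx": -0.5,"dy": -0.1,"dz": -0.6,"ax": 0,"ay": 0,"az": 0,"gripper": 0.45},
    {"dx": -0.8,"dy": -0.12,"dz": 0,"ax": 0,"ay": 0,"az": 0,"gripper": 0.45},
    {"dx": -0.8,"dy": -0.12,"dz": 0,"ax": 0,"ay": 0,"az": 0,"gripper": 0.45},
    {"dx": -0.8,"dy": -0.12,"dz": 0,"ax": 0,"ay": 0,"az": 0,"gripper": 0.45},
    {"dx": -0.33,"dy": -0.04,"dz": 0,"ax": 0,"ay": 0,"az": 0,"gripper": 0.45},
    {"dx": 0,"dy": 0,"dz": 0,"ax": 0,"ay": 0,"az": 0,"gripper": 0.45},
    {"dx": 0,"dy": 0,"dz": 0,"ax": 0,"ay": 0,"az": 0,"gripper": 0.45}
  ]
}}

```text
clock: 44.6
eef_pos: [499.7, -58.4, 140.8]
eef_rot: [3.142, -0.0, 1.535]
wrist_force: [-0.0, -0.5, -5.8]
finger_gap: 61.6
finger_force: 25.0
```

Emit:
{"name": "jog_arm", "arguments": {
  "commands": [
    {"dx": -0.02,"dy": 0.01,"dz": 0.95,"ax": 0,"ay": 0,"az": 0,"gripper": 0.45},
    {"dx": 0,"dy": 0,"dz": 0.95,"ax": 0,"ay": 0,"az": 0,"gripper": 0.45},
    {"dx": 0,"dy": 0,"dz": 0.45,"ax": 0,"ay": 0,"az": 0,"gripper": 0.45},
    {"dx": 0,"dy": 0,"dz": 0,"ax": 0,"ay": 0,"az": 0,"gripper": 0.45},
    {"dx": 0,"dy": 0,"dz": 0,"ax": 0,"ay": 0,"az": 0,"gripper": 0.45}
  ]
}}

```text
clock: 45.22
eef_pos: [500.6, -59.7, 47.6]
eef_rot: [3.14, 0.0, 1.535]
wrist_force: [-0.3, -0.4, -5.1]
finger_gap: 61.7
finger_force: 25.0
```

Emit:
{"name": "jog_arm", "arguments": {
  "commands": [
    {"dx": 0,"dy": 0,"dz": 0.15,"ax": 0,"ay": 0,"az": 0,"gripper": 0.45},
    {"dx": 0,"dy": 0,"dz": 0,"ax": 0,"ay": 0,"az": 0,"gripper": 0.45},
    {"dx": 0,"dy": 0,"dz": 0,"ax": 0,"ay": 0,"az": 0,"gripper": 0.22},
    {"dx": 0,"dy": 0,"dz": 0,"ax": 0,"ay": 0,"az": 0,"gripper": 0.22},
    {"dx": 0,"dy": 0,"dz": 0,"ax": 0,"ay": 0,"az": 0,"gripper": 0.22},
    {"dx": 0,"dy": 0,"dz": -0.5,"ax": 0,"ay": 0,"az": 0,"gripper": 0.22},
    {"dx": 0,"dy": 0,"dz": -0.9,"ax": 0,"ay": 0,"az": 0,"gripper": 0.22},
    {"dx": 0,"dy": 0,"dz": -0.9,"ax": 0,"ay": 0,"az": 0,"gripper": 0.22},
    {"dx": 0,"dy": 0,"dz": -0.9,"ax": 0,"ay": 0,"az": 0,"gripper": 0.4},
    {"dx": 0,"dy": 0,"dz": 0,"ax": 0,"ay": 0,"az": 0,"gripper": 0.5}
  ]
}}

```text
clock: 46.48
eef_pos: [501.1, -60.3, 171.3]
eef_rot: [3.137, 0.001, 1.535]
wrist_force: [0.5, 0.0, -0.8]
finger_gap: 57.0
finger_force: 0.0
```

Emit:
{"name": "jog_arm", "arguments": {
  "commands": [
    {"dx": 0.9,"dy": 0,"dz": -0.5,"ax": 0,"ay": 0,"az": 0,"gripper": 0.5},
    {"dx": 0.9,"dy": 0,"dz": -0.5,"ax": 0,"ay": 0,"az": 0,"gripper": 0.5},
    {"dx": 0.9,"dy": 0,"dz": 0,"ax": 0,"ay": 0,"az": 0,"gripper": 0.5},
    {"dx": 0.9,"dy": 0,"dz": 0,"ax": 0,"ay": 0,"az": 0,"gripper": 0.5},
    {"dx": 0,"dy": 0,"dz": 0,"ax": 0,"ay": 0,"az": 0,"gripper": 0.5}
  ]
}}

```text
clock: 47.1
eef_pos: [504.8, 85.5, 207.7]
eef_rot: [-3.14, 0.0, 1.537]
wrist_force: [0.4, -1.2, -0.2]
finger_gap: 46.9
finger_force: 0.0
```

```bash
python3 - <<'E'
from h import *
c=cams.camera('scene');a=cv2.resize(c['image'][180:370,30:350,::-1],(640,380))
cv2.imwrite('pics/p5.png',a)
E
```

```text
(no output)
```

View pics/p5.png

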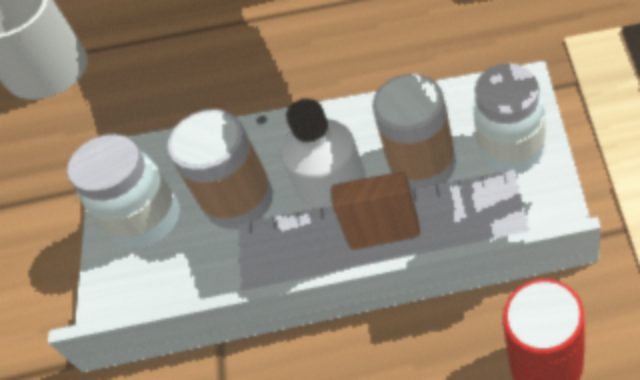

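```bash
cat > row.py <<'E'
from h import *
def loc(P): d=np.array(P)-[509,-224]; return np.c_[d[:,0]*.9994-d[:,1]*.0355, d[:,0]*.0355+d[:,1]*.9994].round(1).tolist()
E
python3 - <<'E'
from row import *
c=cams.camera('scene')
P=[];
for (u,v),z in zip([(107,165),(208,140),(307,118),(410,103),(507,92)],[108,114,124,114,108]): P.append(ray(c,(u/2+30,v/2+180),z)[0])
print(loc(P)); print(loc(ray(c,np.array([(333,185),(410,172),(420,195),(340,215)])/2+[30,180],108)))
E
```

```text
[[-9.4, -159.1], [-10.9, -79.3], [-6.6, 1.0], [-10.7, 82.9], [-8.2, 163.6]]
[[51.5, 13.5], [53.4, 73.7], [76.6, 78.4], [80.3, 16.5]]
```

Emit:
{"name": "jog_arm", "arguments": {
  "commands": [
    {"dx": -0.96,"dy": 0.28,"dz": 0,"ax": 0,"ay": 0,"az": 0,"gripper": 0.6},
    {"dx": -0.96,"dy": 0.28,"dz": 0,"ax": 0,"ay": 0,"az": 0,"gripper": 0.6},
    {"dx": -0.96,"dy": 0.28,"dz": 0,"ax": 0,"ay": 0,"az": 0,"gripper": 0.6},
    {"dx": -0.96,"dy": 0.28,"dz": 0,"ax": 0,"ay": 0,"az": 0,"gripper": 0.6},
    {"dx": -0.96,"dy": 0.28,"dz": 0,"ax": 0,"ay": 0,"az": 0,"gripper": 0.6},
    {"dx": -0.96,"dy": 0.28,"dz": 0,"ax": 0,"ay": 0,"az": 0,"gripper": 0.6},
    {"dx": -0.96,"dy": 0.25,"dz": 0,"ax": 0,"ay": 0,"az": 0,"gripper": 0.6},
    {"dx": 0,"dy": 0,"dz": 0.5,"ax": 0,"ay": 0,"az": 0,"gripper": 0.6},
    {"dx": 0,"dy": 0,"dz": 0,"ax": 0,"ay": 0,"az": 0,"gripper": 0.6},
    {"dx": 0,"dy": 0,"dz": 0,"ax": 0,"ay": 0,"az": 0,"gripper": 0.6}
  ],
  "squeeze": 50
}}

```text
clock: 48.45
eef_pos: [572.6, -187.8, 189.3]
eef_rot: [3.141, 0.0, 1.535]
wrist_force: [-1.3, 0.5, -0.8]
finger_gap: 37.5
finger_force: 0.0
```

```bash
python3 - <<'E'
from h import *
c=cams.camera('wrist');print(proj(c,[[572-11,-216,108],[572+11,-156,108],[572,-186,108]]))
cv2.imwrite('pics/w5.png',c['image'][:,:,::-1])
E
```

```text
[[313.24076435 274.58866033]
 [340.48537987 193.67618206]
 [326.47696194 235.27911129]]
```

View pics/w5.png

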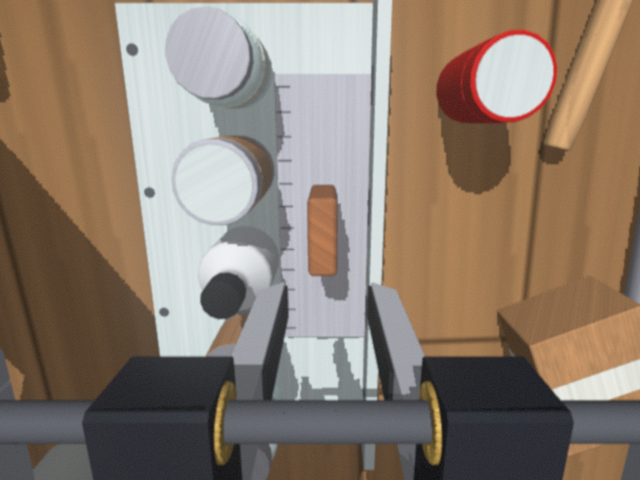

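Emit:
{"name": "jog_arm", "arguments": {
  "commands": [
    {"dx": 0.03,"dy": -0.07,"dz": 0.9,"ax": 0,"ay": 0,"az": 0,"gripper": 0.6},
    {"dx": 0,"dy": 0,"dz": 0.9,"ax": 0,"ay": 0,"az": 0,"gripper": 0.6},
    {"dx": 0,"dy": 0,"dz": 0.8,"ax": 0,"ay": 0,"az": 0,"gripper": 0.6},
    {"dx": 0,"dy": 0,"dz": 0.6,"ax": 0,"ay": 0,"az": 0,"gripper": 0.6},
    {"dx": 0,"dy": 0,"dz": 0,"ax": 0,"ay": 0,"az": 0,"gripper": 0.6},
    {"dx": 0,"dy": 0,"dz": 0,"ax": 0,"ay": 0,"az": 0,"gripper": 0.8},
    {"dx": 0,"dy": 0,"dz": 0,"ax": 0,"ay": 0,"az": 0,"gripper": 0.8},
    {"dx": 0,"dy": 0,"dz": 0,"ax": 0,"ay": 0,"az": 0,"gripper": 0.8}
  ]
}}

```text
clock: 49.5
eef_pos: [569.8, -186.5, 62.1]
eef_rot: [3.141, 0.001, 1.535]
wrist_force: [-6.6, -0.1, 5.2]
finger_gap: 21.5
finger_force: 50.0
```

Emit:
{"name": "jog_arm", "arguments": {
  "commands": [
    {"dx": 0,"dy": 0,"dz": -0.2,"ax": 0,"ay": 0,"az": 0,"gripper": 0.8},
    {"dx": 0,"dy": 0,"dz": -0.5,"ax": 0,"ay": 0,"az": 0,"gripper": 0.8},
    {"dx": 0,"dy": 0,"dz": -0.9,"ax": 0,"ay": 0,"az": 0,"gripper": 0.8},
    {"dx": 0,"dy": 0,"dz": -0.9,"ax": 0,"ay": 0,"az": 0,"gripper": 0.8},
    {"dx": 0,"dy": 0,"dz": -0.9,"ax": 0,"ay": 0,"az": 0,"gripper": 0.8},
    {"dx": 0,"dy": 0,"dz": 0,"ax": 0,"ay": 0,"az": -0.09,"gripper": 0.8}
  ]
}}

```text
clock: 50.25
eef_pos: [570.9, -186.6, 199.4]
eef_rot: [3.137, 0.002, 1.551]
wrist_force: [1.1, -0.5, -6.1]
finger_gap: 21.6
finger_force: 49.9
```

Emit:
{"name": "jog_arm", "arguments": {
  "commands": [
    {"dx": 0.5,"dy": -0.2,"dz": 0,"ax": 0,"ay": 0,"az": 0,"gripper": 0.8},
    {"dx": 0.9,"dy": -0.35,"dz": 0,"ax": 0,"ay": 0,"az": 0,"gripper": 0.8},
    {"dx": 0.9,"dy": -0.35,"dz": 0,"ax": 0,"ay": 0,"az": 0,"gripper": 0.8},
    {"dx": 0.9,"dy": -0.35,"dz": 0,"ax": 0,"ay": 0,"az": 0,"gripper": 0.8},
    {"dx": 0.9,"dy": -0.35,"dz": 0,"ax": 0,"ay": 0,"az": 0,"gripper": 0.8},
    {"dx": 0.9,"dy": -0.35,"dz": 0,"ax": 0,"ay": 0,"az": 0,"gripper": 0.8},
    {"dx": 0.9,"dy": -0.35,"dz": 0,"ax": 0,"ay": 0,"az": 0,"gripper": 0.8},
    {"dx": 0.9,"dy": -0.35,"dz": 0,"ax": 0,"ay": 0,"az": 0,"gripper": 0.8},
    {"dx": 0.9,"dy": -0.35,"dz": 0,"ax": 0,"ay": 0,"az": 0,"gripper": 0.8},
    {"dx": 0.9,"dy": -0.35,"dz": 0,"ax": 0,"ay": 0,"az": 0,"gripper": 0.8}
  ]
}}

```text
clock: 51.5
eef_pos: [441.7, 161.3, 195.0]
eef_rot: [-3.14, 0.001, 1.551]
wrist_force: [0.2, 0.7, -4.8]
finger_gap: 21.6
finger_force: 49.9
```

Emit:
{"name": "jog_arm", "arguments": {
  "commands": [
    {"dx": 0.9,"dy": -0.35,"dz": 0,"ax": 0,"ay": 0,"az": 0,"gripper": 0.8},
    {"dx": 0.46,"dy": -0.17,"dz": 0,"ax": 0,"ay": 0,"az": 0,"gripper": 0.8},
    {"dx": 0,"dy": 0,"dz": 0,"ax": 0,"ay": 0,"az": 0,"gripper": 0.8},
    {"dx": 0,"dy": 0,"dz": 0,"ax": 0,"ay": 0,"az": 0,"gripper": 0.8}
  ]
}}

```text
clock: 52.0
eef_pos: [423.0, 214.6, 195.7]
eef_rot: [-3.14, 0.001, 1.551]
wrist_force: [-0.0, 0.5, -6.0]
finger_gap: 21.7
finger_force: 49.9
```

Emit:
{"name": "jog_arm", "arguments": {
  "commands": [
    {"dx": 0.06,"dy": 0.16,"dz": 0,"ax": 0,"ay": 0,"az": 0,"gripper": 0.8},
    {"dx": 0,"dy": 0,"dz": 0.9,"ax": 0,"ay": 0,"az": 0,"gripper": 0.8},
    {"dx": 0,"dy": 0,"dz": 0.9,"ax": 0,"ay": 0,"az": 0,"gripper": 0.8},
    {"dx": 0,"dy": 0,"dz": 0.9,"ax": 0,"ay": 0,"az": 0,"gripper": 0.8},
    {"dx": 0,"dy": 0,"dz": 0.7,"ax": 0,"ay": 0,"az": 0,"gripper": 0.8},
    {"dx": 0,"dy": 0,"dz": 0,"ax": 0,"ay": 0,"az": 0,"gripper": 0.8},
    {"dx": 0,"dy": 0,"dz": 0,"ax": 0,"ay": 0,"az": 0,"gripper": 0.8}
  ]
}}

```text
clock: 52.88
eef_pos: [430.5, 217.5, 61.7]
eef_rot: [3.14, -0.001, 1.55]
wrist_force: [1.3, 0.0, -5.1]
finger_gap: 21.3
finger_force: 49.9
```

Emit:
{"name": "jog_arm", "arguments": {
  "commands": [
    {"dx": 0,"dy": -0.02,"dz": 0.22,"ax": 0,"ay": 0,"az": 0,"gripper": 0.8},
    {"dx": 0,"dy": 0,"dz": 0,"ax": 0,"ay": 0,"az": 0,"gripper": 0.8},
    {"dx": 0,"dy": 0,"dz": 0,"ax": 0,"ay": 0,"az": 0,"gripper": 0.55},
    {"dx": 0,"dy": 0,"dz": 0,"ax": 0,"ay": 0,"az": 0,"gripper": 0.55},
    {"dx": 0,"dy": 0,"dz": 0,"ax": 0,"ay": 0,"az": 0,"gripper": 0.55},
    {"dx": 0,"dy": 0,"dz": -0.5,"ax": 0,"ay": 0,"az": 0,"gripper": 0.55},
    {"dx": 0,"dy": 0,"dz": -0.9,"ax": 0,"ay": 0,"az": 0,"gripper": 0.55},
    {"dx": 0,"dy": 0,"dz": -0.9,"ax": 0,"ay": 0,"az": 0,"gripper": 0.55},
    {"dx": 0,"dy": 0,"dz": -0.9,"ax": 0,"ay": 0,"az": 0,"gripper": 0.55}
  ]
}}

```text
clock: 54.0
eef_pos: [428.8, 217.5, 181.3]
eef_rot: [3.141, -0.0, 1.55]
wrist_force: [0.3, 0.6, -0.2]
finger_gap: 42.3
finger_force: 0.0
```

Emit:
{"name": "jog_arm", "arguments": {
  "commands": [
    {"dx": 0.9,"dy": 0,"dz": -0.5,"ax": 0,"ay": 0,"az": 0,"gripper": 0.55},
    {"dx": 0.9,"dy": 0,"dz": -0.5,"ax": 0,"ay": 0,"az": 0,"gripper": 0.55},
    {"dx": 0.9,"dy": 0,"dz": 0,"ax": 0,"ay": 0,"az": 0,"gripper": 0.55},
    {"dx": 0.9,"dy": 0,"dz": 0,"ax": 0,"ay": 0,"az": 0,"gripper": 0.55},
    {"dx": 0.9,"dy": 0,"dz": 0,"ax": 0,"ay": 0,"az": 0,"gripper": 0.55},
    {"dx": 0,"dy": 0,"dz": 0,"ax": 0,"ay": 0,"az": 0,"gripper": 0.55}
  ]
}}

```text
clock: 54.75
eef_pos: [432.0, 399.0, 219.3]
eef_rot: [-3.141, 0.0, 1.553]
wrist_force: [-1.7, -0.8, 0.0]
finger_gap: 42.4
finger_force: 0.0
```

```bash
python3 - <<'E'
from h import *
c=cams.camera('scene');cv2.imwrite('pics/end.png',cv2.resize(c['image'][140:380,20:570,::-1],None,fx=1.45,fy=1.45))
E
```

```text
(no output)
```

View pics/end.png

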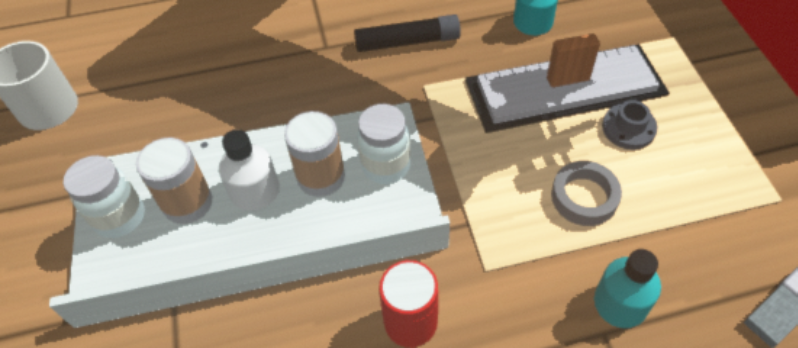

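```bash
python3 -c "
from cell import job
print(job.sign_off())"
```

```text
the job is handed in; nothing more can be done
None
```

The job is handed in with no verdict returned: in the last picture all five containers stand in a row on the shelf, the straightedge lies flat on its pad, and the tape, flange and look-alikes look undisturbed.

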